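Clear the draining rack after the wash-up

TASK

The washed beakers have drained: draw them off the slanted prongs without dragging or tipping the rack, and drop the two blue plastic ones into the white tub and the steel one into the steel pan. Let each one go no higher than with its lower end at the container's rim. Leave the amber glass on its prong, and the rack, tub, pan and everything else standing where it is.

Things in the scene. Friction and masses are not known exactly. Their poses are not given: they have to be found in the camera images.
- rack: two-tier draining rack of steel wire, loose, 1.8 kg, 190 mm deep (x -100 to +90), 336 mm wide, 242 mm tall. Origin: centre of its underside; z up, y along its width, -x is its open front, which faces the robot's left (world +y) within 0.5 rad. Four slanted hairpin prongs carry the beakers; a black drip tray 18 mm high lies under them and a wire tier covers their back half
- prong_roots (a point): middle of the rod that carries the prongs, at rack x 55, z 50 mm. Prongs at rack y -138, -46, 46, 138 mm: 6 mm wire, 26 mm wide, straight, 105 mm long, leaning 32 degrees from vertical to rack -x. A beaker hangs with its upper inner wall on the wires and its inner floor on the tip; it comes off along the prong, up and towards the front, clear after 95 mm
- tier_front (a point): middle of the front rod of the rack's upper tier, at rack x 0, z 238 mm. The tier (wires 5 to 8 mm thick, z 234 to 242 mm) reaches from here back to x +94 mm, over the beakers (their closed ends stick out 35 mm in front of it): a gripper held upright over a beaker strikes it, one that leans with the prong does not
- blue_beaker_1: blue plastic straight round beaker, 46 mm outside diameter, 40 mm inside, 100 mm long, wall 3 mm, closed end 5 mm thick, about 60 g. Origin: centre of its open mouth; +z along its axis to the closed end. Hangs mouth down on a rack prong (mouth at rack x 36.2, z 53.6 mm), +z up and leaning 32 degrees to rack -x. Goes in the white tub, lying or standing
- blue_beaker_2: second blue plastic beaker, the same as blue_beaker_1, on another prong. Goes in the white tub
- steel_beaker: bare steel straight round beaker, 46 mm outside diameter, 40 mm inside, 100 mm long, wall 3 mm, closed end 5 mm thick, a rolled rim of 50 mm diameter at the mouth (looks only), about 140 g. Origin: centre of its open mouth; +z along its axis to the closed end. Hangs mouth down on a rack prong (mouth at rack x 36.2, z 53.6 mm), +z up and leaning 32 degrees to rack -x. Goes in the steel pan
- amber_glass: amber straight round drinking glass, 46 mm outside diameter, 40 mm inside, 100 mm long, wall 3 mm, closed end 5 mm thick, about 115 g. Origin: centre of its open mouth; +z along its axis to the closed end. Hangs mouth down on a rack prong (mouth at rack x 36.2, z 53.6 mm), +z up and leaning 32 degrees to rack -x. Stays on its prong
- tub: white plastic round tub, open on top, loose, 450 g: 190 mm rim diameter, 168 mm at the foot, 125 mm high, wall 4 mm, floor 5 mm. Origin: centre of its underside, z up. Stands on the dark red tray, whose top is 6 mm above the table
- pan: rectangular stainless steel pan, open on top, loose, 750 g: 176 mm (x) by 162 mm (y) by 100 mm high, wall and floor 4 mm, with a narrow lip round the rim to 192 by 180 mm. Origin: centre of its underside, z up. Stands on the dark red tray beside the tub; which of the two is nearer the robot varies
- blue_beaker_1_mid (a point): the point on the axis of blue beaker 1 halfway along its length, 50 mm from the mouth
- blue_beaker_2_mid (a point): the point on the axis of blue beaker 2 halfway along its length, 50 mm from the mouth
- steel_beaker_mid (a point): the point on the axis of the steel beaker halfway along its length, 50 mm from the mouth
- amber_glass_mid (a point): the point on the axis of the amber glass halfway along its length, 50 mm from the mouth
- tray: fixed dark red carrying tray 200 mm (x) by 420 mm (y), 6 mm thick, rim 14 mm; origin: centre of its underside. Tub and pan stand on it side by side along its y, centres about 210 mm apart
- oil_bottle_1: full square oil bottle with gold cap, 60 by 60 mm, 258 mm tall, loose, stands at the far side of the table; origin: centre of its underside; leave alone
- oil_bottle_2: full square oil bottle with gold cap, 60 by 60 mm, 258 mm tall, loose, stands at the far side of the table; origin: centre of its underside; leave alone
- white_jar: small white jar with green lid, 68 mm diameter, 75 mm tall, loose, between rack and tray; origin: centre of its underside; leave alone
- label_roll: roll of paper labels standing on its end, 90 mm diameter, 61 mm tall, loose, behind the rack; origin: centre of its underside; leave alone
- sample_bottle: small round oil sample bottle with gold cap, 44 mm diameter, 130 mm tall, loose, behind the rack; origin: centre of its underside; leave alone

How it is judged:
By the outcome, as a careful person would: the job done as asked, in the order asked, and still so for the second after the job is handed in, with the robot touching nothing.
It also fails if it takes over 72 s, if anything falls off the work surface, if the arm or the gripper's body presses on something with over 40 N, if the wrist force passes 120 N, or if a joint passes its speed limit or range.

ROBOT

A 7-joint arm with a two-finger parallel gripper is mounted at the origin on the work surface. World frame = base frame: x ahead of the robot, y to its left, z up, the work surface at z = 0. Lengths are in m, angles in rad, forces in N, time in s.
With the tool pointing down it reaches from about 0.4 to 0.75 m from the base axis. Payload 19.5 kg.
Tool frame: the origin (TCP) lies midway between the tips of the shut fingers; the grasp point (between the pads) lies 19 mm behind it (tcp_to_grasp is the distance from the TCP to the grasp point, in m); x points along the fingers, y is the direction in which the jaws open and shut, and the axes are right-handed (so a half turn about x gives the same grasp; the last joint's range is limited). The gripper opens to 85 mm and grips with 20 to 120 N. Pads are 22 mm wide; open, the fingers measure 114 mm over their backs; the gripper's body (76 mm by 85 mm) begins 54 mm behind the grasp point. The pads swing forward as they close: fully open they stand 13 mm farther back than shut.
Start: joints at [1.217, 0.707, -0.028, 1.485, 0.022, 0.951, -0.075], TCP at [0.176, -0.547, 0.231] pointing down, gripper open.
Joint ranges: [-2.71, 2.71], [-0.32, 2.16], [-1.57, 1.52], [0, 2.45], [-1.46, 4.6], [0, 2.02], [-2.83, 2.83]. Speed limits (rad/s): [1.89, 1.89, 2.57, 2.57, 3.01, 3.01, 3.01].

INTERFACE

Orientations are given as a unit quaternion [x, y, z, w].
In Python, from workcell import get_state, read_camera, sign_off, regions_of, spot_point, tcp_to_grasp gives the robot as it stands.
- The arm moves only by the tool carry_out, never from a script. Its argument "commands" is a list of rows, each an object of numbers: "grip": the closure in counts, from 0 (fully open) to 255 (shut); "x", "y", "z": the shift along the tool's x, y, z in mm; "turn": the turn about the tool's x in degrees. A call has 1 to 8 rows; each row is the pose to reach, as a shift and turn from the pose measured when the call began, along the tool's axes at that moment; what a row does not reach only later rows make up. A row lasts 1/12 s, in which the tool goes at most 41.7 mm and 7.16 degrees, less where a joint would pass 70% of its speed; a pose out of reach is approached as far as the arm can. A call with a gripper value outside its range is refused whole. The fingers move at their own pace and stop on an object; "squeeze" is the grip in N (left out, the last holds). Time passes only in rows, so rows that repeat a pose let the fingers close. It gives the time, the measured TCP pose, the force and the opening at its end, in the units of the state.
- get_state(): the state, without advancing time (a new reading comes with each control period).
- read_camera(name): name is "side" or "top" or "wrist"; returns a dict with "frame" (480x640x3 uint8, blue, green, red), "K" (3x3 intrinsics, pixels), "cam_to_world" (4x4, takes a point from camera to world coordinates); the wrist camera has in their place "hand_eye" (4x4, takes a point from camera to tool coordinates, whose origin is the TCP and whose axes are the tool frame's). Camera axes: x right, y down, z forward; pixel columns grow to the right and rows downward; lengths in m; the calibration is good to about 2 mm. A picture is of the moment at which its call begins: read the wrist's pose just before it. There is no depth.
- sign_off(): hands the job in, once; it reports no verdict.
Trained networks look in the newest picture that a camera, given by its name, has taken for a name from the list of things; names that differ only in an ending like _2 or _b are one class to them, and where a whole thing is asked for, a point or a joint stands for the part that bears it (a point fixed in the world has none). Each returns a list of dicts, best first, with "score" (0 to 1); they miss things now and then, are a little off and sometimes report something else, mostly with a low value. They report only what shows in the picture. A call takes as long as a camera call.
- regions_of(camera, name): "region" (480x640 bool, what is visible of it) and "extent" ([left, top, width, height] in pixels, round what is visible of it).
- spot_point(camera, name): "centre" ([column, row] in pixels: a listed point, or the origin of a listed thing).
The state is a dict: "clock": time; "joint_positions": joint angles; "qvel": joint speeds; "joint_efforts": joint torques, N m; "position": TCP position; "tcp_rot": TCP orientation; "ft_force": force on the tool from outside, world axes, zero at the start; "wrist_torque": the same for the moment, N m; "grip_width": finger opening in m.
Only numpy, scipy, OpenCV 4.12 (cv2) and the standard library are available. Lean on these libraries where they do the work, as an engineer would, in place of code of your own. Each camera call takes 0.05 s, during which the arm holds its last target. There are 200 camera calls.

## Working session

There is one attempt and no reset: what is moved stays moved. The work goes in short steps, Python scripts to look and compute and a tool call to move; the robot and the scene stay as the last step left them, time stands still between calls to the robot, and variables do not carry over. Pictures are saved under pics/ and viewed, about 8 in all and at most 12, crops included, and the job is handed in when it is done.

Besides the shell and the picture viewer there is one more tool, called after ">>>" as name(argument=value, ...), one argument or row to a line, values as JSON. carry_out: Moves the arm, as the interface text tells. Its arguments: {"type":"object","properties":{"commands":{"type":"array","items":{"type":"object","properties":{"grip":{"type":"number"},"x":{"type":"number"},"y":{"type":"number"},"z":{"type":"number"},"turn":{"type":"number"}}}},"squeeze":{"type":"number"}},"required":["commands"]}

```bash
mkdir -p pics; ls
python3 - <<'E'
from workcell import *
import cv2,numpy as np
s=get_state();print(s['clock'],s['position'],s['tcp_rot'],s['grip_width'],tcp_to_grasp)
for c in ['side','top']:
    r=read_camera(c);cv2.imwrite(f'pics/{c}0.png',r['frame']);print(c,np.round(r['K'],1).tolist(),np.round(r['cam_to_world'],3).tolist())
    for n in ['prong_roots','tier_front','blue_beaker_1_mid','steel_beaker_mid','amber_glass_mid','tub','pan','rack','tray','white_jar','sample_bottle']:
        print(n,[(np.round(d['centre'],1).tolist(),round(d['score'],2)) for d in spot_point(c,n)][:4])
r=read_camera('wrist');cv2.imwrite('pics/wrist0.png',r['frame']);print(r['hand_eye'],r['K'])
print(get_state()['clock'])
E
```

```text
pics
0.0 [ 0.17630004 -0.54702446  0.23084038] [-0.69845485 -0.11016562  0.69860877 -0.10940813] 0.08552351229801494 0.0187
side [[606.9, 0.0, 325.9], [0.0, 606.9, 235.4], [0.0, 0.0, 1.0]] [[-0.987, -0.068, 0.144, 0.371], [-0.159, 0.474, -0.866, 1.218], [-0.01, -0.878, -0.479, 0.86], [0.0, 0.0, 0.0, 1.0]]
prong_roots [([349.9, 240.4], 0.9)]
tier_front [([346.4, 185.2], 0.72)]
blue_beaker_1_mid [([364.7, 235.3], 0.94)]
steel_beaker_mid [([394.9, 245.0], 0.78)]
amber_glass_mid [([331.3, 229.9], 0.7), ([363.4, 245.0], 0.69), ([346.8, 265.2], 0.23)]
tub [([409.5, 385.7], 0.88), ([302.3, 233.8], 0.46)]
pan [([312.2, 408.2], 0.74)]
rack [([345.4, 262.3], 0.93)]
tray [([359.4, 396.5], 0.85)]
white_jar [([326.6, 315.5], 0.71)]
sample_bottle [([361.6, 222.5], 0.96)]
top [[484.7, 0.0, 321.9], [0.0, 484.7, 243.9], [0.0, 0.0, 1.0]] [[0.012, -0.984, 0.177, 0.367], [-1.0, -0.01, 0.009, -0.053], [-0.007, -0.177, -0.984, 1.32], [0.0, 0.0, 0.0, 1.0]]
prong_roots [([396.3, 265.3], 0.68)]
tier_front [([382.6, 247.2], 0.8)]
blue_beaker_1_mid [([380.0, 277.7], 0.68)]
steel_beaker_mid [([369.8, 310.3], 0.85)]
amber_glass_mid [([383.5, 243.3], 0.8)]
tub [([207.6, 333.6], 0.97)]
pan [([379.1, 317.1], 0.61), ([173.1, 262.4], 0.58)]
rack [([374.1, 263.2], 0.82)]
tray [([191.0, 296.8], 0.82)]
white_jar [([290.6, 254.9], 0.67)]
sample_bottle [([463.0, 270.0], 0.65)]
[[ 5.60277127e-04 -3.19222860e-01  9.47679509e-01 -1.42634236e-01]
 [ 9.99999838e-01  2.75422018e-04 -4.98434363e-04 -7.85577212e-04]
 [-1.01900160e-04  9.47679634e-01  3.19222963e-01 -8.24002801e-02]
 [ 0.00000000e+00  0.00000000e+00  0.00000000e+00  1.00000000e+00]] [[378.91295836   0.         316.85830927]
 [  0.         378.91295836 244.41204435]
 [  0.           0.           1.        ]]
1.25
```

View images.

Run:
```python
import cv2
a=cv2.imread('pics/side0.png');cv2.imwrite('pics/side0c.png',cv2.resize(a[120:470,180:580],None,fx=2,fy=1.7))
a=cv2.imread('pics/top0.png');cv2.imwrite('pics/top0c.png',cv2.resize(a[130:430,120:520],None,fx=2,fy=2))
```

```text
(no output)
```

View pics/side0.png

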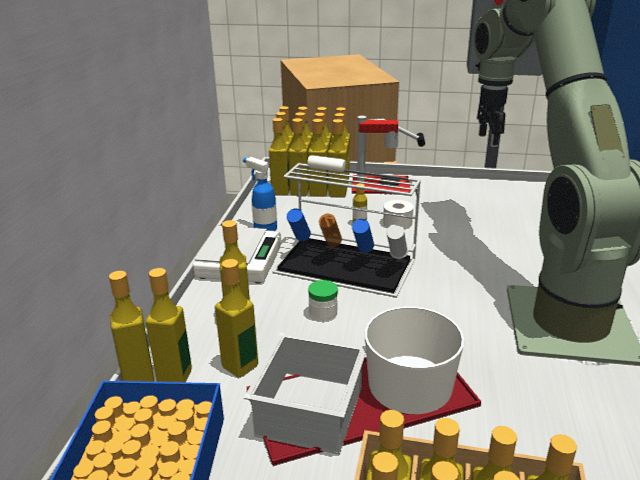

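View pics/top0c.png

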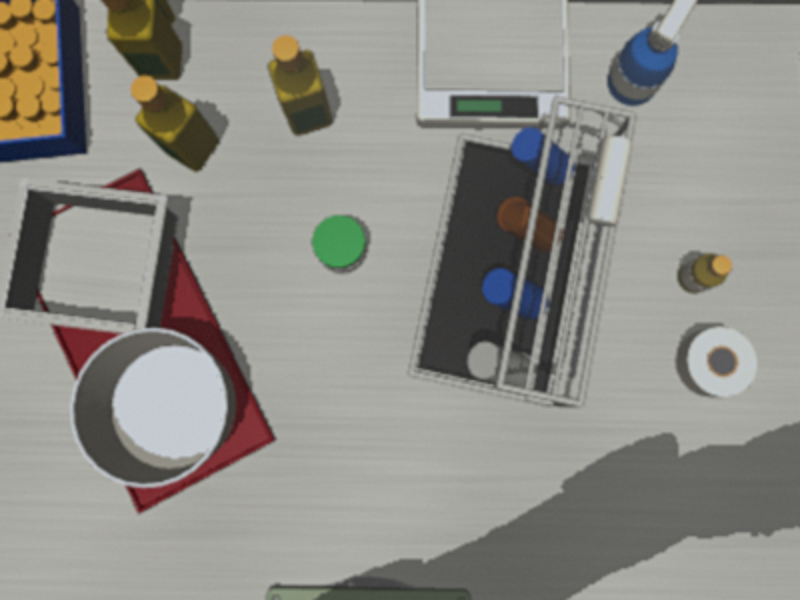

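```bash
cat > h.py <<'E'
import numpy as np, cv2
from workcell import *
from scipy.optimize import least_squares
from scipy.spatial.transform import Rotation as R
def proj(r,P,T=None):
    T=r['cam_to_world'] if T is None else T
    p=(np.asarray(P,float)-T[:3,3])@T[:3,:3]
    q=p@r['K'].T; return q[...,:2]/q[...,2:]
def wristT(r,s):
    T=np.eye(4);T[:3,:3]=R.from_quat(s['tcp_rot']).as_matrix();T[:3,3]=s['position'];return T@r['hand_eye']
def rack2w(p,P):
    c,s=np.cos(p[2]),np.sin(p[2]);P=np.atleast_2d(P)/1000.
    return np.c_[p[0]+c*P[:,0]-s*P[:,1],p[1]+s*P[:,0]+c*P[:,1],P[:,2]]
def onplane(r,uv,z,T=None):
    T=r['cam_to_world'] if T is None else T
    d=T[:3,:3]@np.linalg.solve(r['K'],[uv[0],uv[1],1]); return T[:3,3]+d*(z-T[2,3])/d[2]
E
python3 - <<'E'
from h import *
print(R.from_quat(get_state()['tcp_rot']).as_matrix().round(3).tolist())
s=read_camera('side');t=read_camera('top')
names=['prong','tier','steel','blue1','amber','rack']
M=np.array([[55,0,50],[0,0,238],[9.7,-138,96],[9.7,-46,96],[9.7,46,96],[0,0,0]])
S=np.array([[349.9,240.4],[346.4,185.2],[394.9,245],[364.7,235.3],[331.3,229.9],[345.4,262.3]])
Tt=np.array([[396.3,265.3],[382.6,247.2],[369.8,310.3],[380,277.7],[383.5,243.3],[374.1,263.2]])
f=lambda p:np.r_[proj(s,rack2w(p,M))-S,proj(t,rack2w(p,M))-Tt].ravel()
o=least_squares(f,[.53,-.2,-1.57],loss='soft_l1');print('rack',o.x,o.fun.reshape(-1,2).round(1).tolist())
# containers
for n,zr in [('tub',.131),('pan',.106)]:
  for c,r in (('top',t),('side',s)):
    for d in regions_of(c,n)[:2]:
      print(n,c,d['score'],d['extent'],d['region'].sum())
print('tub foot top',onplane(t,(207.6,333.6),.006),'side',onplane(s,(409.5,385.7),.006))
print('pan top',onplane(t,(173.1,262.4),.006),'side',onplane(s,(312.2,408.2),.006))
print('jar',onplane(t,(290.6,254.9),0),'samp',onplane(t,(463,270),0))
# near bottles
for n in['oil_bottle_1','white_jar']:
  print(n,[(onplane(t,d['centre'],0).round(3),round(d['score'],2)) for d in spot_point('top',n)])
E
```

```text
[[-0.0, 0.307, -0.952], [0.0, -0.952, -0.307], [-1.0, -0.0, -0.0]]
rack [ 0.55158157 -0.18295782 -1.7798132 ] [[2.3, -1.3], [-0.5, -1.2], [2.3, -4.7], [-1.4, -0.8], [-0.7, -1.0], [0.0, 2.0], [-0.9, -0.1], [0.8, 1.6], [-0.2, 1.9], [-3.1, -1.3], [0.6, -1.7], [-1.0, 0.1]]
tub top 0.96 [154.3, 293.5, 82.3, 81.0] 5078
tub side 0.92 [362.8, 306.8, 102.3, 109.3] 8656
pan top 0.57 [116.2, 216.6, 93.6, 80.4] 5748
pan side 0.79 [243.6, 330.9, 120.8, 123.0] 10731
tub foot top [0.35644858 0.2607249  0.006     ] side [0.36069909 0.27443997 0.006     ]
pan top [0.54721244 0.36576156 0.006     ] side [0.54367186 0.36508494 0.006     ]
jar [0.57240986 0.04435105 0.        ] samp [ 0.5356657  -0.42851419  0.        ]
oil_bottle_1 [(array([ 0.501, -0.224,  0.   ]), 0.64), (array([0.761, 0.099, 0.   ]), 0.61)]
white_jar [(array([0.573, 0.045, 0.   ]), 0.95), (array([ 0.407, -0.198,  0.   ]), 0.47)]
```

>>> carry_out(
  commands=[
    {"x": -40, "y": -79, "z": 286, "turn": -57},
    {"x": -80, "y": -79, "z": 286, "turn": -57},
    {"x": -80, "y": -79, "z": 286, "turn": -57},
    {"x": -80, "y": -79, "z": 286, "turn": -57},
    {"x": -80, "y": -79, "z": 286, "turn": -57},
    {"x": -80, "y": -79, "z": 286, "turn": -57},
    {"x": -80, "y": -79, "z": 286, "turn": -57},
    {"x": -80, "y": -79, "z": 286, "turn": -57},
  ],
)

```text
validation failed for argument at $.co...
```

>>> carry_out(
  commands=[
    {"x": -600},
    {"x": -600},
    {"x": -600},
    {"x": -600},
    {"x": -600},
    {"x": -600},
    {"x": -600},
    {"x": -600},
  ],
)

```text
validation failed for argument at $.co...
```

Run:
```python
from h import *
s=get_state();print(s['clock'],s['position'].round(3),np.round(s['joint_positions'],3),R.from_quat(s['tcp_rot']).as_matrix().round(3).tolist())
```

```text
1.65 [ 0.176 -0.547  0.231] [ 1.217  0.707 -0.028  1.485  0.022  0.951 -0.076] [[-0.0, 0.307, -0.952], [0.0, -0.952, -0.307], [-1.0, -0.0, 0.0]]
```

>>> carry_out(
  commands=[
    {"x": -40, "y": -79, "z": 286, "turn": -57, "grip": 0},
    {"x": -80, "y": -79, "z": 286, "turn": -57, "grip": 0},
    {"x": -80, "y": -79, "z": 286, "turn": -57, "grip": 0},
    {"x": -80, "y": -79, "z": 286, "turn": -57, "grip": 0},
    {"x": -80, "y": -79, "z": 286, "turn": -57, "grip": 0},
    {"x": -80, "y": -79, "z": 286, "turn": -57, "grip": 0},
    {"x": -80, "y": -79, "z": 286, "turn": -57, "grip": 0},
    {"x": -80, "y": -79, "z": 286, "turn": -57, "grip": 0},
  ],
)

```text
clock: 2.32
position: [-0.1257, -0.5595, 0.3125]
tcp_rot: [-0.561, -0.43, 0.562, -0.43]
ft_force: [-0.8, 1.1, -0.4]
grip_width: 0.0855
```

Works with all fields. Now test what happens at the top of reach.

>>> carry_out(
  commands=[
    {"x": -600, "y": 0, "z": 0, "turn": 0, "grip": 0},
    {"x": -600, "y": 0, "z": 0, "turn": 0, "grip": 0},
    {"x": -600, "y": 0, "z": 0, "turn": 0, "grip": 0},
    {"x": -600, "y": 0, "z": 0, "turn": 0, "grip": 0},
    {"x": -600, "y": 0, "z": 0, "turn": 0, "grip": 0},
    {"x": -600, "y": 0, "z": 0, "turn": 0, "grip": 0},
    {"x": -600, "y": 0, "z": 0, "turn": 0, "grip": 0},
    {"x": -600, "y": 0, "z": 0, "turn": 0, "grip": 0},
  ],
)

```text
clock: 2.98
position: [-0.1234, -0.5508, 0.5553]
tcp_rot: [-0.56, -0.427, 0.565, -0.43]
ft_force: [0.5, -0.1, -1.4]
grip_width: 0.0855
```

Run:
```python
from h import *
s=get_state();print(s['clock'],s['position'].round(3),np.round(s['joint_positions'],3),R.from_quat(s['tcp_rot']).as_matrix().round(3).tolist())
```

```text
2.9833 [-0.123 -0.551  0.555] [ 1.708  0.615  0.106  0.513 -0.067  2.007  1.497] [[-0.002, 0.964, -0.265], [-0.008, -0.265, -0.964], [-1.0, 0.0, 0.008]]
```

>>> carry_out(
  commands=[
    {"x": -300, "y": 0, "z": 0, "turn": 0, "grip": 0},
    {"x": -300, "y": 0, "z": 0, "turn": 0, "grip": 0},
    {"x": -300, "y": 0, "z": 0, "turn": 0, "grip": 0},
    {"x": -300, "y": 0, "z": 0, "turn": 0, "grip": 0},
    {"x": -300, "y": 0, "z": 0, "turn": 0, "grip": 0},
    {"x": -300, "y": 0, "z": 0, "turn": 0, "grip": 0},
    {"x": -300, "y": 0, "z": 0, "turn": 0, "grip": 0},
    {"x": -300, "y": 0, "z": 0, "turn": 0, "grip": 0},
  ],
)

```text
clock: 3.65
position: [-0.1059, -0.4724, 0.6173]
tcp_rot: [-0.551, -0.419, 0.574, -0.438]
ft_force: [0.3, 0.2, -0.5]
grip_width: 0.0855
```

Run:
```python
from h import *
s=get_state();print(s['clock'],s['position'].round(3),np.round(s['joint_positions'],3),R.from_quat(s['tcp_rot']).as_matrix().round(3).tolist())
```

```text
3.65 [-0.106 -0.472  0.617] [ 1.648  0.431  0.206  0.65  -0.097  2.024  1.52 ] [[-0.009, 0.964, -0.265], [-0.042, -0.265, -0.963], [-0.999, 0.002, 0.043]]
```

>>> carry_out(
  commands=[
    {"x": -240, "y": 0, "z": 200, "turn": 0, "grip": 0},
    {"x": -240, "y": 0, "z": 200, "turn": 0, "grip": 0},
    {"x": -240, "y": 0, "z": 200, "turn": 0, "grip": 0},
    {"x": -240, "y": 0, "z": 200, "turn": 0, "grip": 0},
    {"x": -240, "y": 0, "z": 200, "turn": 0, "grip": 0},
    {"x": -240, "y": 0, "z": 200, "turn": 0, "grip": 0},
    {"x": -240, "y": 0, "z": 200, "turn": 0, "grip": 0},
    {"x": -240, "y": 0, "z": 200, "turn": 0, "grip": 0},
  ],
)

```text
clock: 4.32
position: [-0.1205, -0.5107, 0.6096]
tcp_rot: [-0.541, -0.41, 0.583, -0.446]
ft_force: [0.7, -0.3, -0.1]
grip_width: 0.0854
```

Run:
```python
from h import *
s=get_state();print(s['clock'],s['position'].round(3),np.round(s['joint_positions'],3),R.from_quat(s['tcp_rot']).as_matrix().round(3).tolist())
```

```text
4.3167 [-0.121 -0.511  0.61 ] [ 1.68   0.506  0.203  0.54  -0.114  2.024  1.531] [[-0.017, 0.964, -0.265], [-0.076, -0.265, -0.961], [-0.997, 0.003, 0.078]]
```

>>> carry_out(
  commands=[
    {"x": -260, "y": 0, "z": 200, "turn": 0, "grip": 0},
    {"x": -260, "y": 0, "z": 200, "turn": 0, "grip": 0},
    {"x": -260, "y": 0, "z": 200, "turn": 0, "grip": 0},
    {"x": -260, "y": 0, "z": 200, "turn": 0, "grip": 0},
    {"x": -260, "y": 0, "z": 200, "turn": 0, "grip": 0},
    {"x": -260, "y": 0, "z": 200, "turn": 0, "grip": 0},
    {"x": -260, "y": 0, "z": 200, "turn": 0, "grip": 0},
    {"x": -260, "y": 0, "z": 200, "turn": 0, "grip": 0},
  ],
)

```text
clock: 4.98
position: [-0.1289, -0.5277, 0.6121]
tcp_rot: [-0.53, -0.402, 0.593, -0.454]
ft_force: [0.6, 0.1, 0.7]
grip_width: 0.0853
```

>>> carry_out(
  commands=[
    {"x": -320, "y": 0, "z": 60, "turn": 0, "grip": 0},
    {"x": -320, "y": 0, "z": 60, "turn": 0, "grip": 0},
    {"x": -320, "y": 0, "z": 60, "turn": 0, "grip": 0},
    {"x": -320, "y": 0, "z": 60, "turn": 0, "grip": 0},
    {"x": -320, "y": 0, "z": 60, "turn": 0, "grip": 0},
    {"x": -320, "y": 0, "z": 60, "turn": 0, "grip": 0},
    {"x": -320, "y": 0, "z": 60, "turn": 0, "grip": 0},
    {"x": -320, "y": 0, "z": 60, "turn": 0, "grip": 0},
  ],
)

```text
clock: 5.65
position: [-0.1154, -0.4673, 0.6551]
tcp_rot: [-0.52, -0.394, 0.602, -0.461]
ft_force: [0.5, 0.4, -0.0]
grip_width: 0.0853
```

Run:
```python
from h import *
s=get_state();print(s['clock'],s['position'].round(3),np.round(s['joint_positions'],3),R.from_quat(s['tcp_rot']).as_matrix().round(3).tolist())
```

```text
5.65 [-0.115 -0.467  0.655] [ 1.658  0.391  0.228  0.585 -0.106  2.024  1.541] [[-0.034, 0.964, -0.263], [-0.145, -0.265, -0.953], [-0.989, 0.006, 0.149]]
```

>>> carry_out(
  commands=[
    {"x": -260, "y": 0, "z": 200, "turn": 0, "grip": 0},
    {"x": -260, "y": 0, "z": 200, "turn": 0, "grip": 0},
    {"x": -260, "y": 0, "z": 200, "turn": 0, "grip": 0},
    {"x": -260, "y": 0, "z": 200, "turn": 0, "grip": 0},
    {"x": -260, "y": 0, "z": 200, "turn": 0, "grip": 0},
    {"x": -260, "y": 0, "z": 200, "turn": 0, "grip": 0},
    {"x": -260, "y": 0, "z": 200, "turn": 0, "grip": 0},
    {"x": -260, "y": 0, "z": 200, "turn": 0, "grip": 0},
  ],
)

```text
clock: 6.32
position: [-0.1246, -0.491, 0.6565]
tcp_rot: [-0.51, -0.385, 0.611, -0.468]
ft_force: [0.6, -0.7, -0.0]
grip_width: 0.0857
```

>>> carry_out(
  commands=[
    {"x": -200, "y": 0, "z": 260, "turn": 0, "grip": 0},
    {"x": -200, "y": 0, "z": 260, "turn": 0, "grip": 0},
    {"x": -200, "y": 0, "z": 260, "turn": 0, "grip": 0},
    {"x": -200, "y": 0, "z": 260, "turn": 0, "grip": 0},
    {"x": -200, "y": 0, "z": 260, "turn": 0, "grip": 0},
    {"x": -200, "y": 0, "z": 260, "turn": 0, "grip": 0},
    {"x": -200, "y": 0, "z": 260, "turn": 0, "grip": 0},
    {"x": -200, "y": 0, "z": 260, "turn": 0, "grip": 0},
  ],
)

```text
clock: 6.98
position: [-0.1403, -0.5402, 0.6423]
tcp_rot: [-0.499, -0.377, 0.619, -0.475]
ft_force: [0.2, -0.5, -1.1]
grip_width: 0.0855
```

>>> carry_out(
  commands=[
    {"x": -260, "y": 0, "z": 200, "turn": 0, "grip": 0},
    {"x": -260, "y": 0, "z": 200, "turn": 0, "grip": 0},
    {"x": -260, "y": 0, "z": 200, "turn": 0, "grip": 0},
    {"x": -260, "y": 0, "z": 200, "turn": 0, "grip": 0},
    {"x": -260, "y": 0, "z": 200, "turn": 0, "grip": 0},
    {"x": -260, "y": 0, "z": 200, "turn": 0, "grip": 0},
    {"x": -260, "y": 0, "z": 200, "turn": 0, "grip": 0},
    {"x": -260, "y": 0, "z": 200, "turn": 0, "grip": 0},
  ],
)

```text
clock: 7.65
position: [-0.1404, -0.5327, 0.6591]
tcp_rot: [-0.488, -0.368, 0.628, -0.482]
ft_force: [0.2, -0.3, 1.2]
grip_width: 0.0853
```

Run:
```python
from h import *
s=get_state();print(s['clock'],s['position'].round(3),np.round(s['joint_positions'],3),R.from_quat(s['tcp_rot']).as_matrix().round(3).tolist())
```

```text
7.65 [-0.14  -0.533  0.659] [ 1.712  0.512  0.249  0.358 -0.164  2.024  1.555] [[-0.06, 0.964, -0.258], [-0.245, -0.265, -0.933], [-0.968, 0.007, 0.252]]
```

>>> carry_out(
  commands=[
    {"x": -220, "y": 0, "z": 250, "turn": 0, "grip": 0},
    {"x": -220, "y": 0, "z": 250, "turn": 0, "grip": 0},
    {"x": -220, "y": 0, "z": 250, "turn": 0, "grip": 0},
    {"x": -220, "y": 0, "z": 250, "turn": 0, "grip": 0},
    {"x": -220, "y": 0, "z": 250, "turn": 0, "grip": 0},
    {"x": -220, "y": 0, "z": 250, "turn": 0, "grip": 0},
    {"x": -220, "y": 0, "z": 250, "turn": 0, "grip": 0},
    {"x": -220, "y": 0, "z": 250, "turn": 0, "grip": 0},
  ],
)

```text
clock: 8.32
position: [-0.1471, -0.551, 0.6604]
tcp_rot: [-0.477, -0.36, 0.636, -0.488]
ft_force: [0.7, 0.6, -0.3]
grip_width: 0.0854
```

>>> carry_out(
  commands=[
    {"x": -210, "y": 0, "z": 255, "turn": 0, "grip": 0},
    {"x": -210, "y": 0, "z": 255, "turn": 0, "grip": 0},
    {"x": -210, "y": 0, "z": 255, "turn": 0, "grip": 0},
    {"x": -210, "y": 0, "z": 255, "turn": 0, "grip": 0},
    {"x": -210, "y": 0, "z": 255, "turn": 0, "grip": 0},
    {"x": -210, "y": 0, "z": 255, "turn": 0, "grip": 0},
    {"x": -210, "y": 0, "z": 255, "turn": 0, "grip": 0},
    {"x": -210, "y": 0, "z": 255, "turn": 0, "grip": 0},
  ],
)

```text
clock: 8.98
position: [-0.152, -0.5637, 0.6643]
tcp_rot: [-0.466, -0.352, 0.644, -0.494]
ft_force: [1.1, 0.5, 0.1]
grip_width: 0.0855
```

>>> carry_out(
  commands=[
    {"x": -200, "y": 0, "z": 260, "turn": 0, "grip": 0},
    {"x": -200, "y": 0, "z": 260, "turn": 0, "grip": 0},
    {"x": -200, "y": 0, "z": 260, "turn": 0, "grip": 0},
    {"x": -200, "y": 0, "z": 260, "turn": 0, "grip": 0},
    {"x": -200, "y": 0, "z": 260, "turn": 0, "grip": 0},
    {"x": -200, "y": 0, "z": 260, "turn": 0, "grip": 0},
    {"x": -200, "y": 0, "z": 260, "turn": 0, "grip": 0},
    {"x": -200, "y": 0, "z": 260, "turn": 0, "grip": 0},
  ],
)

```text
clock: 9.65
position: [-0.1556, -0.5728, 0.6701]
tcp_rot: [-0.456, -0.343, 0.652, -0.5]
ft_force: [-0.7, -0.0, 0.0]
grip_width: 0.0855
```

>>> carry_out(
  commands=[
    {"x": -200, "y": 0, "z": 260, "turn": 0, "grip": 0},
    {"x": -200, "y": 0, "z": 260, "turn": 0, "grip": 0},
    {"x": -200, "y": 0, "z": 260, "turn": 0, "grip": 0},
    {"x": -200, "y": 0, "z": 260, "turn": 0, "grip": 0},
    {"x": -200, "y": 0, "z": 260, "turn": 0, "grip": 0},
    {"x": -200, "y": 0, "z": 260, "turn": 0, "grip": 0},
    {"x": -200, "y": 0, "z": 260, "turn": 0, "grip": 0},
    {"x": -200, "y": 0, "z": 260, "turn": 0, "grip": 0},
  ],
)

```text
clock: 10.32
position: [-0.1573, -0.5751, 0.68]
tcp_rot: [-0.445, -0.335, 0.659, -0.506]
ft_force: [0.3, 0.2, -0.2]
grip_width: 0.0852
```

Run:
```python
from h import *
s=get_state();print(s['clock'],s['position'].round(3),np.round(s['joint_positions'],3),R.from_quat(s['tcp_rot']).as_matrix().round(3).tolist())
```

```text
10.3167 [-0.157 -0.575  0.68 ] [ 1.744  0.594  0.422  0.145 -0.359  2.024  1.56 ] [[-0.093, 0.964, -0.248], [-0.368, -0.264, -0.891], [-0.925, 0.009, 0.38]]
```

>>> carry_out(
  commands=[
    {"x": -200, "y": 0, "z": 260, "turn": 0, "grip": 0},
    {"x": -200, "y": 0, "z": 260, "turn": 0, "grip": 0},
    {"x": -200, "y": 0, "z": 260, "turn": 0, "grip": 0},
    {"x": -200, "y": 0, "z": 260, "turn": 0, "grip": 0},
    {"x": -200, "y": 0, "z": 260, "turn": 0, "grip": 0},
    {"x": -200, "y": 0, "z": 260, "turn": 0, "grip": 0},
    {"x": -200, "y": 0, "z": 260, "turn": 0, "grip": 0},
    {"x": -200, "y": 0, "z": 260, "turn": 0, "grip": 0},
  ],
)

```text
clock: 10.98
position: [-0.1574, -0.5726, 0.693]
tcp_rot: [-0.434, -0.327, 0.666, -0.511]
ft_force: [0.6, -0.3, 0.4]
grip_width: 0.0855
```

>>> carry_out(
  commands=[
    {"x": -200, "y": 0, "z": 260, "turn": 0, "grip": 0},
    {"x": -200, "y": 0, "z": 260, "turn": 0, "grip": 0},
    {"x": -200, "y": 0, "z": 260, "turn": 0, "grip": 0},
    {"x": -200, "y": 0, "z": 260, "turn": 0, "grip": 0},
    {"x": -200, "y": 0, "z": 260, "turn": 0, "grip": 0},
    {"x": -200, "y": 0, "z": 260, "turn": 0, "grip": 0},
    {"x": -200, "y": 0, "z": 260, "turn": 0, "grip": 0},
    {"x": -200, "y": 0, "z": 260, "turn": 0, "grip": 0},
  ],
)

```text
clock: 11.65
position: [-0.1565, -0.5667, 0.708]
tcp_rot: [-0.423, -0.318, 0.673, -0.516]
ft_force: [-0.8, 0.5, 0.3]
grip_width: 0.0853
```

>>> carry_out(
  commands=[
    {"x": -200, "y": 0, "z": 260, "turn": 0, "grip": 0},
    {"x": -200, "y": 0, "z": 260, "turn": 0, "grip": 0},
    {"x": -200, "y": 0, "z": 260, "turn": 0, "grip": 0},
    {"x": -200, "y": 0, "z": 260, "turn": 0, "grip": 0},
    {"x": -200, "y": 0, "z": 260, "turn": 0, "grip": 0},
    {"x": -200, "y": 0, "z": 260, "turn": 0, "grip": 0},
    {"x": -200, "y": 0, "z": 260, "turn": 0, "grip": 0},
    {"x": -200, "y": 0, "z": 260, "turn": 0, "grip": 0},
  ],
)

```text
clock: 12.32
position: [-0.1548, -0.5583, 0.724]
tcp_rot: [-0.413, -0.31, 0.679, -0.522]
ft_force: [0.9, 0.7, 0.1]
grip_width: 0.0857
```

>>> carry_out(
  commands=[
    {"x": -200, "y": 0, "z": 260, "turn": 0, "grip": 0},
    {"x": -200, "y": 0, "z": 260, "turn": 0, "grip": 0},
    {"x": -200, "y": 0, "z": 260, "turn": 0, "grip": 0},
    {"x": -200, "y": 0, "z": 260, "turn": 0, "grip": 0},
    {"x": -200, "y": 0, "z": 260, "turn": 0, "grip": 0},
    {"x": -200, "y": 0, "z": 260, "turn": 0, "grip": 0},
    {"x": -200, "y": 0, "z": 260, "turn": 0, "grip": 0},
    {"x": -200, "y": 0, "z": 260, "turn": 0, "grip": 0},
  ],
)

```text
clock: 12.98
position: [-0.1525, -0.5481, 0.7406]
tcp_rot: [-0.402, -0.302, 0.686, -0.527]
ft_force: [0.1, 0.0, -0.4]
grip_width: 0.0851
```

Run:
```python
from h import *
s=get_state();print(s['clock'],s['position'].round(3),np.round(s['joint_positions'],3),R.from_quat(s['tcp_rot']).as_matrix().round(3).tolist())
```

```text
12.9833 [-0.152 -0.548  0.741] [ 1.748  0.524  0.57   0.088 -0.505  2.024  1.559] [[-0.122, 0.965, -0.233], [-0.48, -0.263, -0.837], [-0.869, 0.009, 0.495]]
```

>>> carry_out(
  commands=[
    {"x": -200, "y": 0, "z": 260, "turn": 0, "grip": 0},
    {"x": -200, "y": 0, "z": 260, "turn": 0, "grip": 0},
    {"x": -200, "y": 0, "z": 260, "turn": 0, "grip": 0},
    {"x": -200, "y": 0, "z": 260, "turn": 0, "grip": 0},
    {"x": -200, "y": 0, "z": 260, "turn": 0, "grip": 0},
    {"x": -200, "y": 0, "z": 260, "turn": 0, "grip": 0},
    {"x": -200, "y": 0, "z": 260, "turn": 0, "grip": 0},
    {"x": -200, "y": 0, "z": 260, "turn": 0, "grip": 0},
  ],
)

```text
clock: 13.65
position: [-0.1497, -0.5365, 0.7575]
tcp_rot: [-0.391, -0.293, 0.692, -0.531]
ft_force: [0.3, 0.7, 0.4]
grip_width: 0.0851
```

```bash
cat >> h.py <<'E'
RACK=[.5516,-.1830,-1.780]
A=np.array([.110,.518,.848])
def to(*Ps,base=None):
    s=get_state();M=R.from_quat(s['tcp_rot']).as_matrix()
    print('t',round(s['clock'],2),s['position'].round(3),np.round(s['joint_positions'],2),M.round(3).tolist(),'F',np.round(s['ft_force'],1),s['grip_width'].round(4))
    for P in Ps: print(np.round(P,3),'->',((np.asarray(P)-s['position'])@M*1000).round(0))
E
python3 - <<'E'
from h import *
to([.1,-.5,.6],[.3,-.4,.5],[.5,-.1,.4],[.527,-.079,.27])
E
```

```text
Traceback (most recent call last):
  File "h.py", line 21, in to
    print('t',round(s['clock'],2),s['position'].round(3),np.round(s['joint_positions'],2),M.round(3).tolist(),'F',np.round(s['ft_force'],1),s['grip_width'].round(4))
                                                                                                                                            ^^^^^^^^^^^^^^^^^^^^^
AttributeError: 'float' object has no attribute 'round'
```

```bash
sed -i "s/s\['grip_width'\].round(4)/round(s['grip_width'],4)/" h.py
python3 - <<'E'
from h import *
to([.1,-.5,.6],[.3,-.4,.5],[.5,-.1,.4],[.527,-.079,.27])
E
```

```text
t 13.65 [-0.15  -0.537  0.757] [ 1.75  0.5   0.59  0.08 -0.52  2.02  1.56] [[-0.129, 0.965, -0.229], [-0.506, -0.263, -0.821], [-0.853, 0.01, 0.522]] F [0.3 0.7 0.4] 0.0851
[ 0.1 -0.5  0.6] -> [  83.  230. -169.]
[ 0.3 -0.4  0.5] -> [  92.  395. -350.]
[ 0.5 -0.1  0.4] -> [  -0.  509. -694.]
[ 0.527 -0.079  0.27 ] -> [  96.  528. -786.]
```

>>> carry_out(
  commands=[
    {"x": 83, "y": 230, "z": -169, "turn": 0, "grip": 0},
    {"x": 83, "y": 230, "z": -169, "turn": 0, "grip": 0},
    {"x": 83, "y": 230, "z": -169, "turn": 0, "grip": 0},
    {"x": 83, "y": 230, "z": -169, "turn": 0, "grip": 0},
    {"x": 83, "y": 230, "z": -169, "turn": 0, "grip": 0},
    {"x": 83, "y": 230, "z": -169, "turn": 0, "grip": 0},
    {"x": 83, "y": 230, "z": -169, "turn": 0, "grip": 0},
    {"x": 83, "y": 230, "z": -169, "turn": 0, "grip": 0},
  ],
)

```text
clock: 14.32
position: [0.0008, -0.5216, 0.6713]
tcp_rot: [-0.391, -0.293, 0.692, -0.531]
ft_force: [-1.4, -0.6, 0.0]
grip_width: 0.0852
```

Run:
```python
from h import *
to([.3,-.4,.5],[.45,-.25,.45],[.5,-.1,.4],[.527,-.079,.27])
```

```text
t 14.32 [ 0.001 -0.522  0.671] [ 0.86  0.24  0.84  1.01 -0.08  1.43  1.35] [[-0.13, 0.964, -0.231], [-0.506, -0.265, -0.821], [-0.853, 0.01, 0.522]] F [-1.4 -0.6  0. ] 0.0852
[ 0.3 -0.4  0.5] -> [  46.  255. -258.]
[ 0.45 -0.25  0.45] -> [  -7.  359. -442.]
[ 0.5 -0.1  0.4] -> [ -47.  367. -603.]
[ 0.527 -0.079  0.27 ] -> [  50.  386. -695.]
```

>>> carry_out(
  commands=[
    {"x": 20, "y": 290, "z": -300, "turn": 0, "grip": 0},
    {"x": 20, "y": 290, "z": -300, "turn": 0, "grip": 0},
    {"x": 20, "y": 290, "z": -300, "turn": 0, "grip": 0},
    {"x": 20, "y": 290, "z": -300, "turn": 0, "grip": 0},
    {"x": 20, "y": 290, "z": -300, "turn": 0, "grip": 0},
    {"x": 20, "y": 290, "z": -300, "turn": 0, "grip": 0},
    {"x": 20, "y": 290, "z": -300, "turn": 0, "grip": 0},
    {"x": 20, "y": 290, "z": -300, "turn": 0, "grip": 0},
  ],
)

```text
clock: 14.98
position: [0.2405, -0.411, 0.5535]
tcp_rot: [-0.391, -0.293, 0.692, -0.532]
ft_force: [0.5, -1.6, 0.7]
grip_width: 0.0853
```

Run:
```python
from h import *
to([.5,-.1,.4],[.527,-.079,.27])
```

```text
t 14.98 [ 0.241 -0.411  0.553] [0.08 0.22 0.8  1.45 0.31 1.24 0.51] [[-0.129, 0.965, -0.23], [-0.506, -0.263, -0.821], [-0.853, 0.011, 0.522]] F [ 0.5 -1.6  0.7] 0.0853
[ 0.5 -0.1  0.4] -> [ -60.  167. -395.]
[ 0.527 -0.079  0.27 ] -> [  37.  186. -487.]
```

>>> carry_out(
  commands=[
    {"x": -60, "y": 167, "z": -395, "turn": -2, "grip": 0},
    {"x": -60, "y": 167, "z": -395, "turn": -2, "grip": 0},
    {"x": -60, "y": 167, "z": -395, "turn": -2, "grip": 0},
    {"x": -60, "y": 167, "z": -395, "turn": -2, "grip": 0},
    {"x": -60, "y": 167, "z": -395, "turn": -2, "grip": 0},
    {"x": -60, "y": 167, "z": -395, "turn": -2, "grip": 0},
    {"x": -60, "y": 167, "z": -395, "turn": -2, "grip": 0},
    {"x": -60, "y": 167, "z": -395, "turn": -2, "grip": 0},
  ],
)

```text
clock: 15.65
position: [0.4399, -0.1714, 0.4353]
tcp_rot: [-0.382, -0.305, 0.686, -0.539]
ft_force: [0.1, 0.2, 1.1]
grip_width: 0.0855
```

Run:
```python
from h import *
to([.5,-.1,.4],[.527,-.079,.27])
```

```text
t 15.65 [ 0.44  -0.171  0.435] [-0.42  0.47  0.69  1.51  0.27  1.29 -0.1 ] [[-0.128, 0.972, -0.195], [-0.506, -0.233, -0.83], [-0.853, -0.008, 0.522]] F [0.1 0.2 1.1] 0.0855
[ 0.5 -0.1  0.4] -> [-14.  42. -89.]
[ 0.527 -0.079  0.27 ] -> [  83.   64. -180.]
```

>>> carry_out(
  commands=[
    {"x": 0, "y": 64, "z": -180, "turn": 0, "grip": 0},
    {"x": 0, "y": 64, "z": -180, "turn": 0, "grip": 0},
    {"x": 0, "y": 64, "z": -180, "turn": 0, "grip": 0},
    {"x": 20, "y": 64, "z": -180, "turn": 0, "grip": 40},
    {"x": 60, "y": 64, "z": -180, "turn": 0, "grip": 40},
    {"x": 83, "y": 64, "z": -180, "turn": 0, "grip": 40},
    {"x": 83, "y": 64, "z": -180, "turn": 0, "grip": 40},
    {"x": 83, "y": 64, "z": -180, "turn": 0, "grip": 40},
  ],
)

```text
clock: 16.32
position: [0.5261, -0.0792, 0.2699]
tcp_rot: [-0.381, -0.305, 0.687, -0.538]
ft_force: [-0.6, 0.5, 1.0]
grip_width: 0.072
```

Run:
```python
from h import *
s=get_state();r=read_camera('wrist');T=wristT(r,s)
pr={}
for n in ['blue_beaker_1_mid','steel_beaker_mid','amber_glass_mid','prong_roots','tier_front','rack','blue_beaker_1']:
    L=spot_point('wrist',n);print(n,[(np.round(d['centre'],1).tolist(),round(d['score'],2)) for d in L][:4])
names=['st','b1','am','b2']
for y,n in zip([-138,-46,46,138],names):
    print(n,proj(r,rack2w(RACK,[[9.7,y,96],[36.2,y,53.6],[-16.8,y,138.4]]),T).round(0).tolist())
im=r['frame'].copy()
for y in [-138,-46,46,138]:
    for p in proj(r,rack2w(RACK,[[9.7,y,96],[-16.8,y,138.4]]),T): cv2.circle(im,tuple(int(v) for v in p),4,(0,255,0),1)
cv2.imwrite('pics/w1.png',im)
to()
```

```text
blue_beaker_1_mid [([365.9, 137.6], 0.25)]
steel_beaker_mid [([501.2, 190.3], 0.7), ([225.6, 210.9], 0.57)]
amber_glass_mid [([326.0, 200.3], 0.51)]
prong_roots [([366.1, 205.0], 0.74), ([227.9, 209.1], 0.62)]
tier_front [([394.4, 347.1], 0.9)]
rack [([369.1, 137.3], 0.97)]
blue_beaker_1 [([499.1, 193.6], 0.77), ([325.9, 199.0], 0.66), ([393.4, 347.4], 0.27)]
st [[225.0, 211.0], [237.0, 200.0], [209.0, 224.0]]
b1 [[322.0, 209.0], [323.0, 199.0], [322.0, 223.0]]
am [[421.0, 208.0], [410.0, 198.0], [436.0, 222.0]]
b2 [[522.0, 207.0], [498.0, 197.0], [553.0, 221.0]]
t 16.72 [ 0.527 -0.079  0.271] [-0.48  0.78  0.61  1.52  0.13  1.08 -0.3 ] [[-0.127, 0.972, -0.195], [-0.506, -0.233, -0.83], [-0.853, -0.007, 0.522]] F [ 0.2 -0.  -0.2] 0.0719
```

View pics/w1.png

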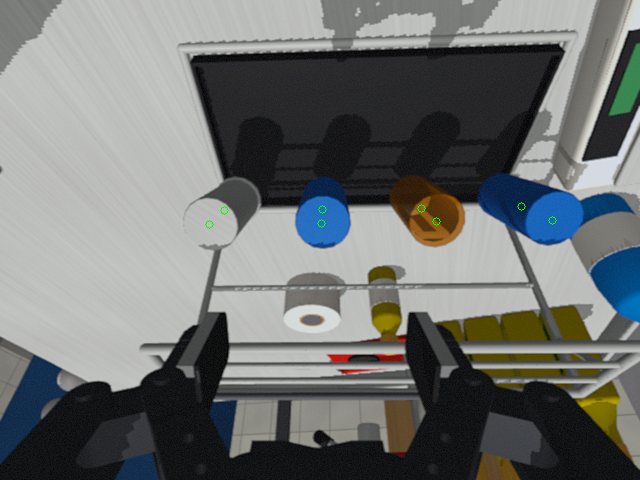

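Run:
```python
from h import *
m=rack2w(RACK,[[9.7,-46,96]])[0]
to(m+.08*A,m+.0*A, m+.12*A)
```

```text
t 16.72 [ 0.527 -0.079  0.271] [-0.48  0.78  0.61  1.52  0.13  1.08 -0.3 ] [[-0.127, 0.972, -0.195], [-0.506, -0.233, -0.83], [-0.853, -0.007, 0.522]] F [ 0.2 -0.  -0.2] 0.0719
[ 0.513 -0.141  0.164] -> [125.   2.  -1.]
[ 0.505 -0.183  0.096] -> [205.   4.  -0.]
[ 0.518 -0.121  0.198] -> [85.  2. -1.]
```

>>> carry_out(
  commands=[
    {"x": 40, "y": 4, "z": -2, "turn": 0, "grip": 40},
    {"x": 80, "y": 4, "z": -2, "turn": 0, "grip": 40},
    {"x": 120, "y": 4, "z": -2, "turn": 0, "grip": 40},
    {"x": 150, "y": 4, "z": -2, "turn": 0, "grip": 40},
    {"x": 175, "y": 5, "z": -2, "turn": 0, "grip": 40},
    {"x": 190, "y": 5, "z": -2, "turn": 0, "grip": 40},
    {"x": 203, "y": 5, "z": -2, "turn": 0, "grip": 40},
    {"x": 203, "y": 5, "z": -2, "turn": 0, "grip": 40},
  ],
)

```text
clock: 17.38
position: [0.5052, -0.182, 0.0951]
tcp_rot: [-0.381, -0.305, 0.687, -0.538]
ft_force: [0.1, -0.3, -0.0]
grip_width: 0.0718
```

>>> carry_out(
  commands=[
    {"x": 0, "y": 0, "z": 0, "turn": 0, "grip": 110},
    {"x": 0, "y": 0, "z": 0, "turn": 0, "grip": 140},
    {"x": 0, "y": 0, "z": 0, "turn": 0, "grip": 180},
    {"x": 0, "y": 0, "z": 0, "turn": 0, "grip": 220},
    {"x": 0, "y": 0, "z": 0, "turn": 0, "grip": 220},
    {"x": 0, "y": 0, "z": 0, "turn": 0, "grip": 220},
  ],
  squeeze=35,
)

```text
clock: 17.88
position: [0.5055, -0.1817, 0.0959]
tcp_rot: [-0.382, -0.305, 0.687, -0.538]
ft_force: [-1.5, 2.4, 8.0]
grip_width: 0.046
```

Run:
```python
from h import *
to()
r=read_camera('wrist');cv2.imwrite('pics/w2.png',r['frame'])
```

```text
t 17.88 [ 0.506 -0.182  0.096] [-0.29  1.02  0.56  1.77  0.13  0.55 -0.3 ] [[-0.129, 0.972, -0.195], [-0.506, -0.234, -0.83], [-0.853, -0.008, 0.523]] F [-1.5  2.4  8. ] 0.046
```

View pics/w2.png

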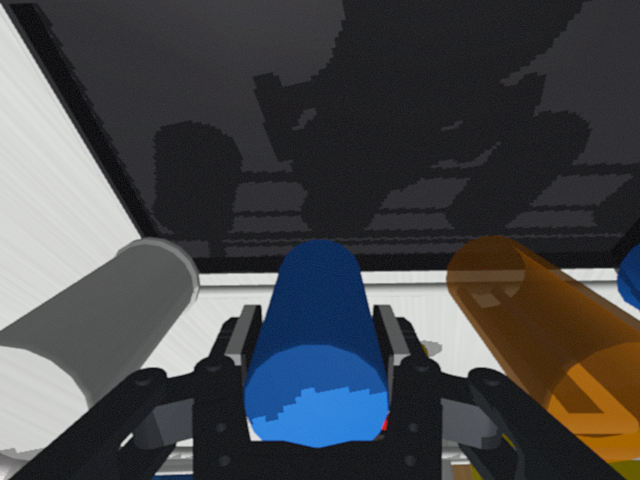

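>>> carry_out(
  commands=[
    {"x": -4, "y": 0, "z": 1, "turn": 0, "grip": 220},
    {"x": -14, "y": 0, "z": 1, "turn": 0, "grip": 220},
    {"x": -30, "y": 0, "z": 1, "turn": 0, "grip": 220},
    {"x": -50, "y": -1, "z": 1, "turn": 0, "grip": 220},
    {"x": -70, "y": -1, "z": 1, "turn": 0, "grip": 220},
    {"x": -95, "y": -2, "z": 0, "turn": 0, "grip": 220},
    {"x": -120, "y": -2, "z": 0, "turn": 0, "grip": 220},
    {"x": -140, "y": -2, "z": 0, "turn": 0, "grip": 220},
  ],
)

```text
clock: 18.6
position: [0.5221, -0.1088, 0.2175]
tcp_rot: [-0.382, -0.305, 0.686, -0.539]
ft_force: [0.3, -0.4, -1.0]
grip_width: 0.0457
```

Run:
```python
from h import *
to([.55,-.03,.38],[.45,.12,.38],[.37,.3,.35],[.37,.3,.24])
s=read_camera('side');cv2.imwrite('pics/s2.png',s['frame'][120:330,200:480])
for n in ['prong_roots','tier_front','rack','blue_beaker_1_mid','steel_beaker_mid','amber_glass_mid']: print(n,[(np.round(d['centre'],1).tolist(),round(d['score'],2)) for d in spot_point('side',n)])
```

```text
t 18.6 [ 0.522 -0.109  0.218] [-0.43  0.84  0.59  1.62  0.13  0.91 -0.3 ] [[-0.127, 0.972, -0.195], [-0.506, -0.233, -0.831], [-0.853, -0.007, 0.522]] F [ 0.3 -0.4 -1. ] 0.0457
[ 0.55 -0.03  0.38] -> [-182.    8.   14.]
[0.45 0.12 0.38] -> [-245. -124.  -91.]
[0.37 0.3  0.35] -> [-300. -244. -241.]
[0.37 0.3  0.24] -> [-207. -243. -298.]
prong_roots [([349.3, 242.7], 0.96)]
tier_front [([362.0, 395.5], 0.19)]
rack [([348.4, 241.0], 0.57), ([345.1, 262.6], 0.56)]
blue_beaker_1_mid [([353.7, 207.9], 0.56)]
steel_beaker_mid [([395.6, 241.6], 0.61), ([330.3, 238.1], 0.37)]
amber_glass_mid [([331.5, 230.0], 0.92)]
```

Run:
```python
from h import *
t=read_camera('top')
for c,n,z in [('top','tub',.131),('top','pan',.106),('side','tub',.131)]:
    d=regions_of(c,n)[0];x,y,w,h=d['extent'];r=read_camera(c)
    print(n,c,d['score'],onplane(r,(x+w/2,y+h/2),z).round(4),onplane(r,(x,y+h/2),z).round(3),onplane(r,(x+w,y+h/2),z).round(3))
    reg=d['region'].astype(np.uint8); cs=max(cv2.findContours(reg,0,1)[0],key=cv2.contourArea)
    if n=='pan': print([onplane(r,p,z).round(3).tolist() for p in cv2.boxPoints(cv2.minAreaRect(cs))])
to([.33,.285,.27],[.33,.285,.15])
```

```text
Traceback (most recent call last):
IndexError: list index out of range
```

Run:
```python
from h import *
t=read_camera('top')
print('tub rim',onplane(t,(195.45,334),.131).round(4))
# pan rim corners read off top0c.png (x/2+120,y/2+130)
for u,v in [(25,182),(168,197),(138,330),(6,308)]: print(onplane(t,(u/2+120,v/2+130),.106).round(3))
to([.33,.285,.27],[.33,.285,.15])
```

```text
tub rim [0.3561 0.2602 0.131 ]
[0.64  0.446 0.106]
[0.622 0.26  0.106]
[0.452 0.289 0.106]
[0.477 0.457 0.106]
t 19.1 [ 0.521 -0.111  0.215] [-0.43  0.85  0.59  1.62  0.13  0.91 -0.3 ] [[-0.13, 0.972, -0.195], [-0.507, -0.234, -0.83], [-0.852, -0.009, 0.523]] F [-0.3 -0.4 -0.7] 0.0455
[0.33  0.285 0.27 ] -> [-223. -279. -262.]
[0.33  0.285 0.15 ] -> [-120. -278. -325.]
```

>>> carry_out(
  commands=[
    {"x": -60, "y": -20, "z": -10, "turn": 0, "grip": 220},
    {"x": -220, "y": -278, "z": -258, "turn": 0, "grip": 220},
    {"x": -220, "y": -278, "z": -258, "turn": 0, "grip": 220},
    {"x": -220, "y": -278, "z": -258, "turn": 0, "grip": 220},
    {"x": -220, "y": -278, "z": -258, "turn": 0, "grip": 220},
    {"x": -220, "y": -278, "z": -258, "turn": 0, "grip": 220},
    {"x": -220, "y": -278, "z": -258, "turn": 0, "grip": 220},
    {"x": -220, "y": -278, "z": -258, "turn": 0, "grip": 220},
  ],
)

```text
clock: 19.77
position: [0.3814, 0.1786, 0.263]
tcp_rot: [-0.381, -0.305, 0.687, -0.538]
ft_force: [0.8, 0.4, -0.9]
grip_width: 0.0457
```

Run:
```python
from h import *
to([.33,.28,.25],[.33,.28,.15])
```

```text
t 19.77 [0.381 0.179 0.263] [-1.04  0.75  0.62  1.65 -0.01  1.23 -0.71] [[-0.13, 0.972, -0.195], [-0.507, -0.234, -0.83], [-0.852, -0.009, 0.523]] F [ 0.8  0.4 -0.9] 0.0457
[0.33 0.28 0.25] -> [-34. -74. -81.]
[0.33 0.28 0.15] -> [  52.  -73. -133.]
```

>>> carry_out(
  commands=[
    {"x": -34, "y": -74, "z": -81, "turn": 0, "grip": 220},
    {"x": -34, "y": -74, "z": -81, "turn": 0, "grip": 220},
    {"x": -34, "y": -74, "z": -81, "turn": 0, "grip": 220},
    {"x": -10, "y": -74, "z": -95, "turn": 0, "grip": 220},
    {"x": 20, "y": -73, "z": -115, "turn": 0, "grip": 220},
    {"x": 52, "y": -73, "z": -133, "turn": 0, "grip": 220},
    {"x": 52, "y": -73, "z": -133, "turn": 0, "grip": 220},
    {"x": 52, "y": -73, "z": -133, "turn": 0, "grip": 220},
  ],
)

```text
clock: 20.43
position: [0.3296, 0.2791, 0.15]
tcp_rot: [-0.38, -0.305, 0.688, -0.538]
ft_force: [0.6, -0.5, -0.3]
grip_width: 0.0457
```

Run:
```python
from h import *
to([.33,.28,.15])
r=read_camera('wrist');s=read_camera('side')
cv2.imwrite('pics/c3.png',np.hstack([cv2.resize(r['frame'],(400,300)),s['frame'][190:490,240:640][:290] if 0 else cv2.resize(s['frame'][180:480,240:640],(400,300))]))
```

```text
t 20.43 [0.33  0.279 0.15 ] [-1.19  0.95  0.55  1.64 -0.16  1.12 -0.87] [[-0.131, 0.972, -0.195], [-0.509, -0.235, -0.828], [-0.851, -0.009, 0.525]] F [ 0.6 -0.5 -0.3] 0.0457
[0.33 0.28 0.15] -> [-1.  0. -1.]
```

View pics/c3.png

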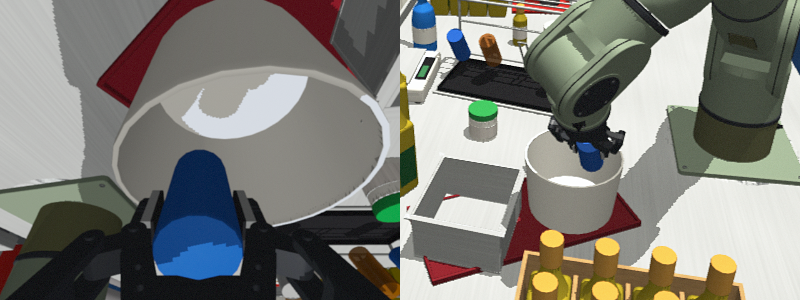

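>>> carry_out(
  commands=[
    {"x": 0, "y": 0, "z": 0, "turn": 0, "grip": 60},
    {"x": 0, "y": 0, "z": 0, "turn": 0, "grip": 40},
    {"x": 0, "y": 0, "z": 0, "turn": 0, "grip": 40},
    {"x": 0, "y": 0, "z": 0, "turn": 0, "grip": 40},
    {"x": -30, "y": 0, "z": 0, "turn": 0, "grip": 40},
    {"x": -70, "y": 0, "z": 0, "turn": 0, "grip": 40},
    {"x": -110, "y": 0, "z": 0, "turn": 0, "grip": 40},
    {"x": -140, "y": 0, "z": 0, "turn": 0, "grip": 40},
  ],
)

```text
clock: 21.2
position: [0.3485, 0.3519, 0.274]
tcp_rot: [-0.383, -0.305, 0.686, -0.538]
ft_force: [-0.1, 0.8, 0.6]
grip_width: 0.0722
```

Run:
```python
from h import *
m=rack2w(RACK,[[9.7,138,96]])[0]
to(m+.2*A,[.56,.08,.3],m)
```

```text
t 21.2 [0.349 0.352 0.274] [-1.2   0.88  0.58  1.23 -0.13  1.59 -0.91] [[-0.127, 0.972, -0.197], [-0.505, -0.234, -0.831], [-0.854, -0.007, 0.521]] F [-0.1  0.8  0.6] 0.0722
[ 0.707 -0.118  0.266] -> [198. 458. 315.]
[0.56 0.08 0.3 ] -> [ 88. 269. 198.]
[ 0.685 -0.221  0.096] -> [398. 462. 317.]
```

>>> carry_out(
  commands=[
    {"x": 88, "y": 269, "z": 198, "turn": 0, "grip": 40},
    {"x": 88, "y": 269, "z": 198, "turn": 0, "grip": 40},
    {"x": 88, "y": 269, "z": 198, "turn": 0, "grip": 40},
    {"x": 88, "y": 269, "z": 198, "turn": 0, "grip": 40},
    {"x": 88, "y": 269, "z": 198, "turn": 0, "grip": 40},
    {"x": 88, "y": 269, "z": 198, "turn": 0, "grip": 40},
    {"x": 88, "y": 269, "z": 198, "turn": 0, "grip": 40},
    {"x": 88, "y": 269, "z": 198, "turn": 0, "grip": 40},
  ],
)

```text
clock: 21.87
position: [0.5537, 0.0871, 0.2997]
tcp_rot: [-0.383, -0.305, 0.686, -0.538]
ft_force: [0.3, 1.4, -0.6]
grip_width: 0.072
```

Run:
```python
from h import *
m=rack2w(RACK,[[9.7,138,96]])[0]
to(m+.18*A)
```

```text
t 21.87 [0.554 0.087 0.3  ] [-0.67  0.86  0.6   1.18  0.05  1.44 -0.45] [[-0.127, 0.972, -0.197], [-0.505, -0.234, -0.831], [-0.854, -0.007, 0.521]] F [ 0.3  1.4 -0.6] 0.072
[ 0.704 -0.128  0.249] -> [133. 197. 122.]
```

>>> carry_out(
  commands=[
    {"x": 133, "y": 197, "z": 122, "turn": 0, "grip": 40},
    {"x": 133, "y": 197, "z": 122, "turn": 0, "grip": 40},
    {"x": 133, "y": 197, "z": 122, "turn": 0, "grip": 40},
    {"x": 133, "y": 197, "z": 122, "turn": 0, "grip": 40},
    {"x": 133, "y": 197, "z": 122, "turn": 0, "grip": 40},
    {"x": 133, "y": 197, "z": 122, "turn": 0, "grip": 40},
    {"x": 133, "y": 197, "z": 122, "turn": 0, "grip": 40},
    {"x": 133, "y": 197, "z": 122, "turn": 0, "grip": 40},
  ],
)

```text
clock: 22.53
position: [0.7041, -0.1328, 0.2466]
tcp_rot: [-0.382, -0.304, 0.688, -0.536]
ft_force: [0.0, 0.4, 0.0]
grip_width: 0.0722
```

Run:
```python
from h import *
m=rack2w(RACK,[[9.7,138,96]])[0]
to(m)
s=get_state();r=read_camera('wrist');T=wristT(r,s);im=r['frame'].copy()
for y in [46,138]:
    for p in proj(r,rack2w(RACK,[[9.7,y,96],[-16.8,y,138.4]]),T): cv2.circle(im,tuple(int(v) for v in p),4,(0,255,0),1)
t=read_camera('top');a=cv2.resize(t['frame'][130:430,120:520],(400,300))
cv2.imwrite('pics/w4.png',np.hstack([im[60:480],cv2.copyMakeBorder(a,0,120,0,0,0)])[:, :1040]); cv2.imwrite('pics/w4s.png',cv2.resize(cv2.imread('pics/w4.png'),(800,323)))
```

```text
t 22.53 [ 0.704 -0.133  0.247] [-0.2   1.12  0.55  0.67  0.05  1.51 -0.16] [[-0.132, 0.971, -0.2], [-0.506, -0.24, -0.829], [-0.853, -0.009, 0.523]] F [0.  0.4 0. ] 0.0722
[ 0.685 -0.221  0.096] -> [176.   4.  -2.]
```

View pics/w4s.png

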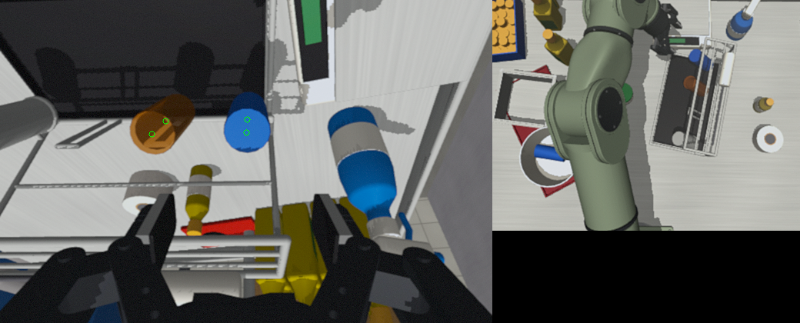

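>>> carry_out(
  commands=[
    {"x": 35, "y": 4, "z": -3, "turn": 0, "grip": 40},
    {"x": 70, "y": 4, "z": -3, "turn": 0, "grip": 40},
    {"x": 105, "y": 4, "z": -3, "turn": 0, "grip": 40},
    {"x": 130, "y": 4, "z": -3, "turn": 0, "grip": 40},
    {"x": 150, "y": 4, "z": -3, "turn": 0, "grip": 40},
    {"x": 165, "y": 4, "z": -3, "turn": 0, "grip": 40},
    {"x": 174, "y": 4, "z": -3, "turn": 0, "grip": 40},
    {"x": 174, "y": 4, "z": -3, "turn": 0, "grip": 40},
  ],
)

```text
clock: 23.3
position: [0.6856, -0.214, 0.0971]
tcp_rot: [-0.382, -0.306, 0.687, -0.538]
ft_force: [-0.4, -0.3, 0.1]
grip_width: 0.072
```

>>> carry_out(
  commands=[
    {"x": 0, "y": 0, "z": 0, "turn": 0, "grip": 110},
    {"x": 0, "y": 0, "z": 0, "turn": 0, "grip": 140},
    {"x": 0, "y": 0, "z": 0, "turn": 0, "grip": 180},
    {"x": 0, "y": 0, "z": 0, "turn": 0, "grip": 220},
    {"x": 0, "y": 0, "z": 0, "turn": 0, "grip": 220},
    {"x": 0, "y": 0, "z": 0, "turn": 0, "grip": 220},
  ],
  squeeze=35,
)

```text
clock: 23.8
position: [0.6864, -0.213, 0.0982]
tcp_rot: [-0.383, -0.305, 0.686, -0.538]
ft_force: [-0.7, 5.9, 7.6]
grip_width: 0.0456
```

Run:
```python
from h import *
m=rack2w(RACK,[[9.7,138,96]])[0]
to(m,get_state()['position']+.14*A)
```

```text
t 23.8 [ 0.686 -0.213  0.098] [-0.13  1.23  0.53  0.96  0.05  1.1  -0.17] [[-0.128, 0.972, -0.197], [-0.504, -0.234, -0.831], [-0.854, -0.007, 0.52]] F [-0.7  5.9  7.6] 0.0456
[ 0.685 -0.221  0.096] -> [6. 0. 6.]
[ 0.702 -0.141  0.217] -> [-140.   -3.   -2.]
```

>>> carry_out(
  commands=[
    {"x": -4, "y": 0, "z": 1, "turn": 0, "grip": 220},
    {"x": -14, "y": 0, "z": 1, "turn": 0, "grip": 220},
    {"x": -30, "y": -1, "z": 1, "turn": 0, "grip": 220},
    {"x": -50, "y": -1, "z": 0, "turn": 0, "grip": 220},
    {"x": -70, "y": -2, "z": 0, "turn": 0, "grip": 220},
    {"x": -95, "y": -2, "z": -1, "turn": 0, "grip": 220},
    {"x": -120, "y": -3, "z": -2, "turn": 0, "grip": 220},
    {"x": -145, "y": -3, "z": -2, "turn": 0, "grip": 220},
  ],
)

```text
clock: 24.47
position: [0.7024, -0.1361, 0.223]
tcp_rot: [-0.383, -0.306, 0.686, -0.538]
ft_force: [-0.3, -0.2, 0.1]
grip_width: 0.0454
```

Run:
```python
from h import *
to([.70,-.11,.30],[.55,.1,.3],[.38,.28,.27])
read_camera('side')
for n in ['prong_roots','rack','blue_beaker_1_mid','amber_glass_mid']: print(n,[(np.round(d['centre'],1).tolist(),round(d['score'],2)) for d in spot_point('side',n)])
```

```text
t 24.47 [ 0.702 -0.136  0.223] [-0.2   1.13  0.54  0.74  0.05  1.44 -0.17] [[-0.127, 0.972, -0.196], [-0.504, -0.234, -0.831], [-0.854, -0.006, 0.52]] F [-0.3 -0.2  0.1] 0.0454
[ 0.7  -0.11  0.3 ] -> [-79.  -9.  19.]
[0.55 0.1  0.3 ] -> [-165. -204. -126.]
[0.38 0.28 0.27] -> [-209. -411. -258.]
prong_roots [([351.2, 241.6], 0.79), ([345.8, 184.3], 0.43)]
rack [([343.5, 263.6], 0.55), ([346.1, 185.8], 0.49)]
blue_beaker_1_mid []
amber_glass_mid [([329.4, 229.3], 0.58)]
```

>>> carry_out(
  commands=[
    {"x": -60, "y": -10, "z": 10, "turn": 0, "grip": 220},
    {"x": -165, "y": -204, "z": -126, "turn": 0, "grip": 220},
    {"x": -165, "y": -204, "z": -126, "turn": 0, "grip": 220},
    {"x": -165, "y": -204, "z": -126, "turn": 0, "grip": 220},
    {"x": -165, "y": -204, "z": -126, "turn": 0, "grip": 220},
    {"x": -165, "y": -204, "z": -126, "turn": 0, "grip": 220},
    {"x": -165, "y": -204, "z": -126, "turn": 0, "grip": 220},
    {"x": -165, "y": -204, "z": -126, "turn": 0, "grip": 220},
  ],
)

```text
clock: 25.38
position: [0.5474, 0.1023, 0.2977]
tcp_rot: [-0.382, -0.307, 0.685, -0.539]
ft_force: [0.9, 0.7, -1.2]
grip_width: 0.0457
```

Run:
```python
from h import *
to([.38,.28,.26],[.38,.28,.16])
```

```text
t 25.38 [0.547 0.102 0.298] [-0.7   0.86  0.59  1.19  0.04  1.45 -0.46] [[-0.127, 0.973, -0.193], [-0.503, -0.231, -0.833], [-0.855, -0.009, 0.519]] F [ 0.9  0.7 -1.2] 0.0457
[0.38 0.28 0.26] -> [ -36. -204. -135.]
[0.38 0.28 0.16] -> [  50. -203. -187.]
```

>>> carry_out(
  commands=[
    {"x": -36, "y": -204, "z": -135, "turn": 0, "grip": 220},
    {"x": -36, "y": -204, "z": -135, "turn": 0, "grip": 220},
    {"x": -36, "y": -204, "z": -135, "turn": 0, "grip": 220},
    {"x": -36, "y": -204, "z": -135, "turn": 0, "grip": 220},
    {"x": -36, "y": -204, "z": -135, "turn": 0, "grip": 220},
    {"x": -36, "y": -204, "z": -135, "turn": 0, "grip": 220},
    {"x": -36, "y": -204, "z": -135, "turn": 0, "grip": 220},
    {"x": -36, "y": -204, "z": -135, "turn": 0, "grip": 220},
  ],
)

```text
clock: 26.05
position: [0.3781, 0.2811, 0.2596]
tcp_rot: [-0.381, -0.308, 0.685, -0.54]
ft_force: [0.5, -0.1, -0.9]
grip_width: 0.0455
```

Run:
```python
from h import *
to([.38,.28,.16])
r=read_camera('wrist');cv2.imwrite('pics/w5.png',cv2.resize(r['frame'],(480,360)))
```

```text
t 26.05 [0.378 0.281 0.26 ] [-1.12  0.84  0.58  1.4  -0.08  1.43 -0.81] [[-0.127, 0.974, -0.19], [-0.504, -0.228, -0.833], [-0.854, -0.01, 0.52]] F [ 0.5 -0.1 -0.9] 0.0455
[0.38 0.28 0.16] -> [ 85.   3. -51.]
```

View pics/w5.png

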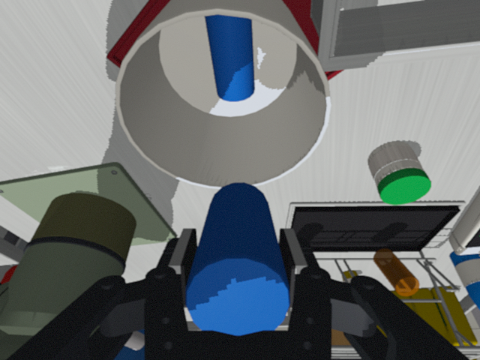

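>>> carry_out(
  commands=[
    {"x": 40, "y": 22, "z": -20, "turn": 0, "grip": 220},
    {"x": 85, "y": 22, "z": -44, "turn": 0, "grip": 220},
    {"x": 85, "y": 22, "z": -44, "turn": 0, "grip": 220},
    {"x": 85, "y": 22, "z": -44, "turn": 0, "grip": 220},
    {"x": 85, "y": 22, "z": -44, "turn": 0, "grip": 60},
    {"x": 85, "y": 22, "z": -44, "turn": 0, "grip": 40},
    {"x": 85, "y": 22, "z": -44, "turn": 0, "grip": 40},
    {"x": 85, "y": 22, "z": -44, "turn": 0, "grip": 40},
  ],
)

```text
clock: 26.77
position: [0.3987, 0.2687, 0.1654]
tcp_rot: [-0.383, -0.307, 0.685, -0.539]
ft_force: [0.5, 0.0, -0.6]
grip_width: 0.0721
```

>>> carry_out(
  commands=[
    {"x": -30, "y": 0, "z": 0, "turn": 0, "grip": 40},
    {"x": -70, "y": 0, "z": 0, "turn": 0, "grip": 40},
    {"x": -110, "y": 0, "z": 0, "turn": 0, "grip": 40},
    {"x": -140, "y": 0, "z": 0, "turn": 0, "grip": 40},
  ],
)

```text
clock: 27.1
position: [0.4164, 0.3404, 0.2888]
tcp_rot: [-0.384, -0.308, 0.684, -0.539]
ft_force: [0.3, 0.8, 0.6]
grip_width: 0.0721
```

Run:
```python
from h import *
m=rack2w(RACK,[[9.7,-138,96]])[0]
to(m+.2*A,m)
r=read_camera('wrist');cv2.imwrite('pics/w6.png',cv2.resize(r['frame'],(480,360)))
```

```text
t 27.1 [0.416 0.34  0.289] [-1.08  0.93  0.57  1.05 -0.1   1.69 -0.83] [[-0.124, 0.973, -0.193], [-0.501, -0.229, -0.834], [-0.856, -0.007, 0.516]] F [0.3 0.8 0.6] 0.0721
[ 0.437 -0.06   0.266] -> [218. 112. 318.]
[ 0.415 -0.164  0.096] -> [418. 115. 322.]
```

View pics/w6.png

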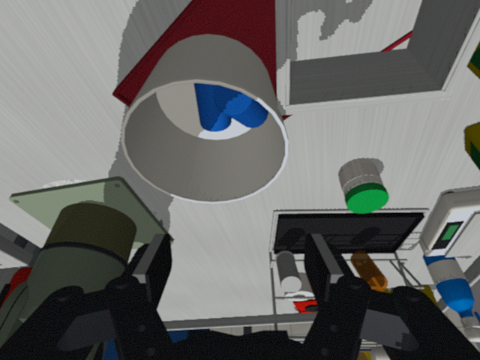

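>>> carry_out(
  commands=[
    {"x": 218, "y": 112, "z": 318, "turn": 0, "grip": 40},
    {"x": 218, "y": 112, "z": 318, "turn": 0, "grip": 40},
    {"x": 218, "y": 112, "z": 318, "turn": 0, "grip": 40},
    {"x": 218, "y": 112, "z": 318, "turn": 0, "grip": 40},
    {"x": 218, "y": 112, "z": 318, "turn": 0, "grip": 40},
    {"x": 218, "y": 112, "z": 318, "turn": 0, "grip": 40},
    {"x": 218, "y": 112, "z": 318, "turn": 0, "grip": 40},
    {"x": 218, "y": 112, "z": 318, "turn": 0, "grip": 40},
  ],
)

```text
clock: 27.82
position: [0.435, 0.0049, 0.2707]
tcp_rot: [-0.386, -0.308, 0.681, -0.54]
ft_force: [2.8, -0.8, 0.2]
grip_width: 0.072
```

Run:
```python
from h import *
m=rack2w(RACK,[[9.7,-138,96]])[0]
to(m+.18*A,m)
```

```text
t 27.82 [0.435 0.005 0.271] [-0.73  0.68  0.64  1.78  0.13  1.01 -0.47] [[-0.119, 0.974, -0.193], [-0.498, -0.227, -0.837], [-0.859, -0.003, 0.512]] F [ 2.8 -0.8  0.2] 0.072
[ 0.434 -0.071  0.249] -> [57. 17. 52.]
[ 0.415 -0.164  0.096] -> [237.  19.  56.]
```

>>> carry_out(
  commands=[
    {"x": 57, "y": 17, "z": 52, "turn": 0, "grip": 40},
    {"x": 57, "y": 17, "z": 52, "turn": 0, "grip": 40},
    {"x": 57, "y": 17, "z": 52, "turn": 0, "grip": 40},
    {"x": 57, "y": 17, "z": 52, "turn": 0, "grip": 40},
    {"x": 57, "y": 17, "z": 52, "turn": 0, "grip": 40},
  ],
)

```text
clock: 28.23
position: [0.4349, -0.0705, 0.2487]
tcp_rot: [-0.386, -0.308, 0.681, -0.54]
ft_force: [-0.4, -0.1, -0.0]
grip_width: 0.0721
```

Run:
```python
from h import *
m=rack2w(RACK,[[9.7,-138,96]])[0]
to(m)
s=get_state();r=read_camera('wrist');T=wristT(r,s);im=r['frame'].copy()
for y in [-138,46]:
    for p in proj(r,rack2w(RACK,[[9.7,y,96],[-16.8,y,138.4]]),T): cv2.circle(im,tuple(int(v) for v in p),4,(0,255,0),1)
cv2.imwrite('pics/w7.png',im)
```

```text
t 28.23 [ 0.435 -0.071  0.249] [-0.59  0.69  0.64  1.87  0.17  0.84 -0.39] [[-0.118, 0.974, -0.194], [-0.497, -0.227, -0.837], [-0.859, -0.003, 0.511]] F [-0.4 -0.1 -0. ] 0.0721
[ 0.415 -0.164  0.096] -> [180.   2.   4.]
```

View pics/w7.png

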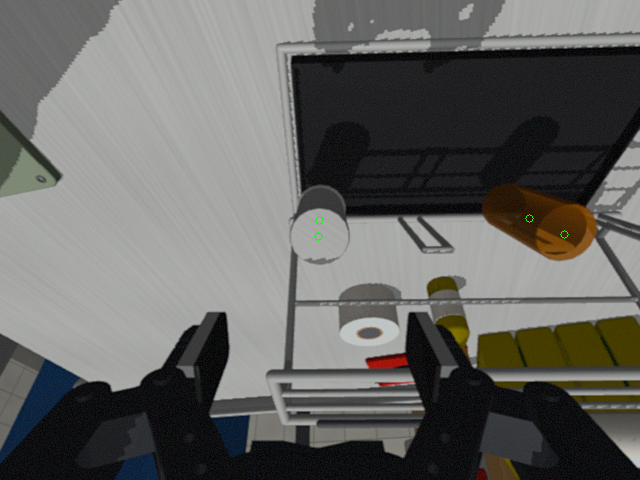

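>>> carry_out(
  commands=[
    {"x": 35, "y": 3, "z": 2, "turn": 0, "grip": 40},
    {"x": 70, "y": 3, "z": 2, "turn": 0, "grip": 40},
    {"x": 105, "y": 3, "z": 3, "turn": 0, "grip": 40},
    {"x": 130, "y": 3, "z": 3, "turn": 0, "grip": 40},
    {"x": 150, "y": 3, "z": 3, "turn": 0, "grip": 40},
    {"x": 165, "y": 3, "z": 3, "turn": 0, "grip": 40},
    {"x": 178, "y": 3, "z": 3, "turn": 0, "grip": 40},
    {"x": 178, "y": 3, "z": 3, "turn": 0, "grip": 40},
  ],
)

```text
clock: 28.95
position: [0.4162, -0.1618, 0.0959]
tcp_rot: [-0.385, -0.309, 0.681, -0.54]
ft_force: [1.1, 1.1, -0.0]
grip_width: 0.0719
```

>>> carry_out(
  commands=[
    {"x": 0, "y": 0, "z": 0, "turn": 0, "grip": 110},
    {"x": 0, "y": 0, "z": 0, "turn": 0, "grip": 140},
    {"x": 0, "y": 0, "z": 0, "turn": 0, "grip": 180},
    {"x": 0, "y": 0, "z": 0, "turn": 0, "grip": 220},
    {"x": 0, "y": 0, "z": 0, "turn": 0, "grip": 220},
    {"x": 0, "y": 0, "z": 0, "turn": 0, "grip": 220},
  ],
  squeeze=60,
)

```text
clock: 29.45
position: [0.4167, -0.161, 0.0966]
tcp_rot: [-0.386, -0.309, 0.681, -0.541]
ft_force: [-0.2, 5.2, 7.7]
grip_width: 0.0454
```

Run:
```python
from h import *
to(rack2w(RACK,[[9.7,-138,96]])[0],get_state()['position']+.14*A)
```

```text
t 29.45 [ 0.417 -0.161  0.097] [-0.36  0.97  0.58  2.1   0.19  0.29 -0.38] [[-0.117, 0.975, -0.191], [-0.498, -0.224, -0.838], [-0.859, -0.003, 0.511]] F [-0.2  5.2  7.7] 0.0454
[ 0.415 -0.164  0.096] -> [ 2. -1.  2.]
[ 0.432 -0.088  0.215] -> [-140.   -2.   -3.]
```

>>> carry_out(
  commands=[
    {"x": -4, "y": 0, "z": 1, "turn": 0, "grip": 220},
    {"x": -14, "y": 0, "z": 1, "turn": 0, "grip": 220},
    {"x": -30, "y": 0, "z": 1, "turn": 0, "grip": 220},
    {"x": -50, "y": -1, "z": 0, "turn": 0, "grip": 220},
    {"x": -70, "y": -1, "z": -1, "turn": 0, "grip": 220},
    {"x": -95, "y": -1, "z": -2, "turn": 0, "grip": 220},
    {"x": -120, "y": -2, "z": -3, "turn": 0, "grip": 220},
    {"x": -145, "y": -2, "z": -3, "turn": 0, "grip": 220},
  ],
)

```text
clock: 30.12
position: [0.4323, -0.0846, 0.2213]
tcp_rot: [-0.386, -0.309, 0.68, -0.541]
ft_force: [0.7, -1.0, -2.0]
grip_width: 0.0456
```

Run:
```python
from h import *
to([.44,-.04,.27],[.50,.15,.29],[.55,.375,.26],[.55,.375,.14])
read_camera('side')
for n in ['rack','steel_beaker_mid','amber_glass_mid']: print(n,[(np.round(d['centre'],1).tolist(),round(d['score'],2)) for d in spot_point('side',n)])
```

```text
t 30.12 [ 0.432 -0.085  0.221] [-0.55  0.73  0.63  1.93  0.17  0.74 -0.39] [[-0.117, 0.975, -0.191], [-0.497, -0.223, -0.839], [-0.86, -0.003, 0.51]] F [ 0.7 -1.  -2. ] 0.0456
[ 0.44 -0.04  0.27] -> [-65.  -3. -14.]
[0.5  0.15 0.29] -> [-184.   13. -175.]
[0.55  0.375 0.26 ] -> [-275.   12. -388.]
[0.55  0.375 0.14 ] -> [-172.   12. -449.]
rack [([345.7, 264.0], 0.56)]
steel_beaker_mid [([389.1, 211.3], 0.91)]
amber_glass_mid [([328.4, 230.6], 0.63)]
```

>>> carry_out(
  commands=[
    {"x": -184, "y": 13, "z": -175, "turn": 0, "grip": 220},
    {"x": -184, "y": 13, "z": -175, "turn": 0, "grip": 220},
    {"x": -184, "y": 13, "z": -175, "turn": 0, "grip": 220},
    {"x": -184, "y": 13, "z": -175, "turn": 0, "grip": 220},
    {"x": -184, "y": 13, "z": -175, "turn": 0, "grip": 220},
    {"x": -184, "y": 13, "z": -175, "turn": 0, "grip": 220},
    {"x": -184, "y": 13, "z": -175, "turn": 0, "grip": 220},
    {"x": -184, "y": 13, "z": -175, "turn": 0, "grip": 220},
  ],
)

```text
clock: 30.98
position: [0.5002, 0.1513, 0.2877]
tcp_rot: [-0.386, -0.31, 0.68, -0.542]
ft_force: [-0.3, -0.2, -1.9]
grip_width: 0.0455
```

>>> carry_out(
  commands=[
    {"x": -91, "y": 0, "z": -213, "turn": 0, "grip": 220},
    {"x": -91, "y": 0, "z": -213, "turn": 0, "grip": 220},
    {"x": -91, "y": 0, "z": -213, "turn": 0, "grip": 220},
    {"x": -91, "y": 0, "z": -213, "turn": 0, "grip": 220},
    {"x": -91, "y": 0, "z": -213, "turn": 0, "grip": 220},
    {"x": -91, "y": 0, "z": -213, "turn": 0, "grip": 220},
    {"x": -91, "y": 0, "z": -213, "turn": 0, "grip": 220},
    {"x": -91, "y": 0, "z": -213, "turn": 0, "grip": 220},
  ],
)

```text
clock: 31.65
position: [0.5437, 0.3692, 0.2476]
tcp_rot: [-0.39, -0.311, 0.674, -0.545]
ft_force: [-0.5, -0.8, -2.3]
grip_width: 0.0454
```

Run:
```python
from h import *
to([.55,.375,.145])
r=read_camera('wrist');cv2.imwrite('pics/w8.png',cv2.resize(r['frame'],(480,360)))
```

```text
t 31.65 [0.544 0.369 0.248] [-0.84  1.23  0.57  0.33 -0.17  2.02 -0.78] [[-0.102, 0.977, -0.187], [-0.492, -0.213, -0.844], [-0.865, 0.005, 0.502]] F [-0.5 -0.8 -2.3] 0.0454
[0.55  0.375 0.145] -> [ 85.   4. -58.]
```

View pics/w8.png

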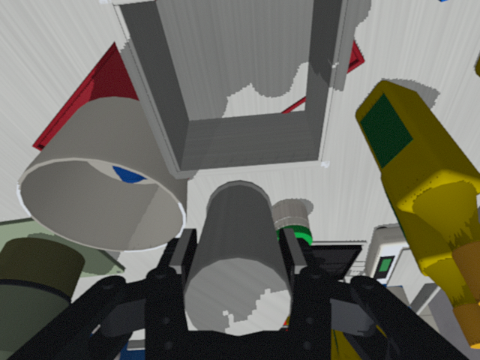

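>>> carry_out(
  commands=[
    {"x": 40, "y": 4, "z": -25, "turn": 0, "grip": 220},
    {"x": 85, "y": 4, "z": -55, "turn": 0, "grip": 220},
    {"x": 85, "y": 4, "z": -55, "turn": 0, "grip": 220},
    {"x": 85, "y": 4, "z": -55, "turn": 0, "grip": 220},
    {"x": 85, "y": 4, "z": -55, "turn": 0, "grip": 220},
    {"x": 85, "y": 4, "z": -55, "turn": 0, "grip": 220},
  ],
)

```text
clock: 32.2
position: [0.5488, 0.3695, 0.1502]
tcp_rot: [-0.389, -0.31, 0.676, -0.544]
ft_force: [-0.2, 0.4, -1.0]
grip_width: 0.0455
```

Run:
```python
from h import *
to([.55,.375,.145])
r=read_camera('wrist');s=read_camera('side')
cv2.imwrite('pics/c9.png',np.hstack([cv2.resize(r['frame'],(400,300)),cv2.resize(s['frame'][210:480,200:560],(400,300))]))
```

```text
t 32.2 [0.549 0.37  0.15 ] [-0.86  1.3   0.56  0.51 -0.18  1.79 -0.81] [[-0.106, 0.976, -0.19], [-0.494, -0.217, -0.842], [-0.863, 0.005, 0.505]] F [-0.2  0.4 -1. ] 0.0455
[0.55  0.375 0.145] -> [ 2. -0. -7.]
```

View pics/c9.png

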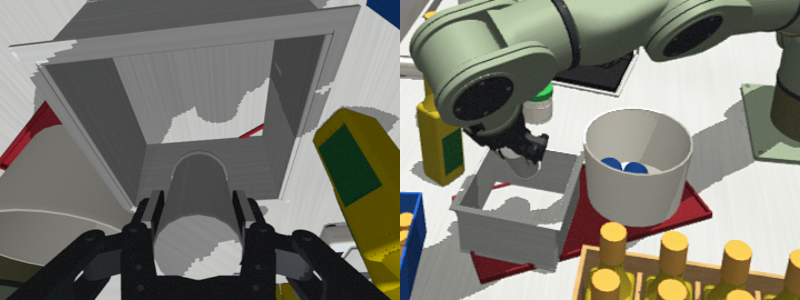

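Run:
```python
from h import *
s=get_state();r=read_camera('wrist');T=wristT(r,s)
for u in [(130,208),(290,200),(15,45),(335,32)]: print(u,onplane(r,np.array(u)*1.6,.106,T).round(3))
c=s['position']
for k in (-.05,.05): print('beaker end',k,proj(r,c+k*A,T)/1.6)
print(proj(r,c-.05*A+np.array([0,.0195,-.012]),T)/1.6)
```

```text
(130, 208) [0.456 0.296 0.106]
(290, 200) [0.627 0.274 0.106]
(15, 45) [0.473 0.476 0.106]
(335, 32) [0.637 0.446 0.106]
beaker end -0.05 [198.44169056 173.58653999]
beaker end 0.05 [198.71597852 251.37313403]
[193.45404584 149.16196616]
```

>>> carry_out(
  commands=[
    {"x": 5, "y": 0, "z": -7, "turn": 0, "grip": 220},
    {"x": 5, "y": 0, "z": -7, "turn": 0, "grip": 220},
    {"x": 5, "y": 0, "z": -7, "turn": 0, "grip": 60},
    {"x": 5, "y": 0, "z": -7, "turn": 0, "grip": 40},
    {"x": 5, "y": 0, "z": -7, "turn": 0, "grip": 40},
    {"x": 5, "y": 0, "z": -7, "turn": 0, "grip": 40},
    {"x": 5, "y": 0, "z": -7, "turn": 0, "grip": 40},
  ],
)

```text
clock: 32.93
position: [0.5495, 0.3734, 0.142]
tcp_rot: [-0.39, -0.31, 0.676, -0.544]
ft_force: [-0.4, -0.8, 0.8]
grip_width: 0.0719
```

>>> carry_out(
  commands=[
    {"x": -30, "y": 0, "z": 0, "turn": 0, "grip": 40},
    {"x": -60, "y": 0, "z": 10, "turn": 0, "grip": 40},
    {"x": -90, "y": 0, "z": 30, "turn": 0, "grip": 40},
    {"x": -110, "y": 0, "z": 60, "turn": 0, "grip": 40},
    {"x": -120, "y": -30, "z": 100, "turn": 0, "grip": 40},
    {"x": -120, "y": -60, "z": 130, "turn": 0, "grip": 40},
    {"x": -120, "y": -60, "z": 150, "turn": 0, "grip": 40},
    {"x": -120, "y": -60, "z": 150, "turn": 0, "grip": 40},
  ],
)

```text
clock: 33.6
position: [0.4736, 0.3181, 0.3234]
tcp_rot: [-0.39, -0.31, 0.675, -0.544]
ft_force: [1.4, 1.1, -0.1]
grip_width: 0.0716
```

Run:
```python
from h import *
to()
t=read_camera('top');s=read_camera('side')
cv2.imwrite('pics/fin.png',np.hstack([cv2.resize(t['frame'][130:430,120:520],(400,300)),cv2.resize(s['frame'][160:480,200:627],(400,300))]))
for c in ['top','side']:
  for n in ['rack','tub','pan','white_jar','amber_glass_mid','sample_bottle','steel_beaker','blue_beaker_1']: print(c,n,[(np.round(d['centre'],1).tolist(),round(d['score'],2)) for d in spot_point(c,n)][:2])
```

```text
t 33.6 [0.474 0.318 0.323] [-0.98  0.95  0.61  0.87 -0.09  1.79 -0.72] [[-0.104, 0.976, -0.19], [-0.492, -0.216, -0.843], [-0.864, 0.006, 0.503]] F [ 1.4  1.1 -0.1] 0.0716
top rack [([374.6, 261.6], 0.97)]
top tub [([207.5, 334.1], 0.62)]
top pan [([171.3, 263.0], 0.67), ([475.8, 310.5], 0.22)]
top white_jar [([291.3, 254.6], 0.81)]
top amber_glass_mid [([386.0, 243.3], 0.76)]
top sample_bottle [([465.3, 269.5], 0.67), ([191.1, 298.3], 0.61)]
top steel_beaker [([174.0, 264.8], 0.63)]
top blue_beaker_1 [([214.6, 311.2], 0.67), ([171.1, 262.7], 0.52)]
side rack [([346.1, 262.3], 0.79)]
side tub [([408.3, 382.7], 0.62)]
side pan [([313.2, 409.8], 0.84)]
side white_jar [([323.8, 314.3], 0.92)]
side amber_glass_mid [([410.3, 361.7], 0.7), ([330.6, 230.2], 0.46)]
side sample_bottle []
side steel_beaker [([310.4, 392.4], 0.9)]
side blue_beaker_1 [([383.7, 364.7], 0.5), ([411.2, 360.1], 0.48)]
```

View pics/fin.png

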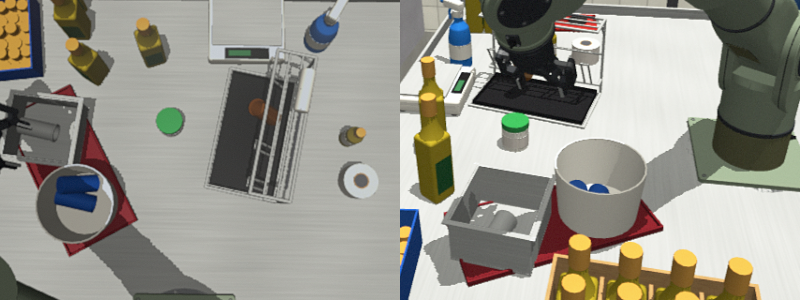

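All three beakers are in their containers: two blue in the tub, the steel one lying in the pan. The amber glass is still on its prong, and everything else stands where it was. The gripper is clear of everything, so I am handing the job in.

```bash
python3 -c "
from workcell import *
print(sign_off())"
```

```text
the job is handed in; nothing more can be done
None
```

The job is handed in at about 34 s on the robot's clock. Both blue beakers are in the white tub and the steel one is lying in the pan. I took them in that order.

- **Leaning the gripper:** the move tool has no tilt command. I got a lean of about 31° by pushing repeatedly against the reach limit high above the table. Joint 6 then sat at its range end, reading 2.024 against the listed 2.02, which I took to be rounding. It read 2.02 again briefly above the pan.
- **Drawing off and letting go:** I drew each beaker out along its prong. The highest wrist force I read was about 10 N. Each was let go with its lower end about 15–40 mm below the rim, by my geometry.
- **Last checks:** the final top and side pictures show all three beakers in place and the amber glass still on its prong. The rack, tub, pan and jar are within about 3 pixels of where they started, and the gripper was clear of everything. The detectors gave a few stray reports that the pictures contradict. One put amber glass at the tub and one put a blue beaker at the pan. In the side view the sample bottle was hidden by the arm, but it shows unmoved from above.

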